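# Read a batch of sample jars

### The arm

A 6-joint arm with a two-finger parallel gripper is mounted at the origin on the work surface. World frame = base frame: x ahead of the robot, y to its left, z up, the work surface at z = 0. Lengths are in m, angles in rad, forces in N, time in s.
With the tool pointing down it reaches from about 0.425 to 1.125 m from the base axis. Payload 14.9 kg.
Tool frame: the origin (TCP) lies midway between the tips of the shut fingers; the grasp point (between the pads) lies 19 mm behind it; z points along the fingers, y is the line along which they close (so a half turn about z gives the same grasp; the last joint's range is limited). The gripper opens to 91 mm and grips with 3 to 60 N. Pads are 32 mm wide; open, the fingers measure 118 mm over their backs; the gripper's body (76 mm by 178 mm) begins 60 mm behind the grasp point.
Start: joints at [1.227, 0.379, 1.734, -0, 1.028, -0.033], TCP at [0.214, 0.666, 0.214] pointing down, gripper open.
Joint ranges: [-2.77, 2.77], [-0.74, 2.19], [0, 2.66], [-1.06, 4.2], [0.31, 2.87], [-3.08, 3.08]. Speed limits (rad/s): [1.89, 1.89, 2.39, 3.14, 3.14, 3.14].

### API

Orientations are given as a unit quaternion [w, x, y, z].
In Python, from workcell import * gives the robot as it stands.
- The arm moves only by the tool move_arm, never from a script. Its argument "motion" is a list of rows, each an object with "travel": the shift along the world's x, y, z as a fraction of full scale, a list of three; "twist": the turn, a rotation vector about the world's x, y, z as a fraction of full scale, a list of three. In form: [{"travel": [dx, dy, dz], "twist": [ax, ay, az]}, ...]. A call has exactly 10 rows; each row shifts and turns the commanded pose from where the row before left it; what a row does not reach is not made up. Full scale, the value 1, is 5 cm for a shift and 180 degrees for a turn. A row lasts 1/8 s, in which the tool goes at most 62.5 mm and 10.7 degrees, less where a joint would pass 70% of its speed; a pose out of reach is approached as far as the arm can. A call with a number of a shift or a turn outside -1 to 1 is refused whole. A call with a gripper value outside its range is refused whole. "jaw" is the opening, from -1 (shut) to 1 (fully open), set as the call begins (left out, the last holds). The fingers move at their own pace and stop on an object; "squeeze" is the grip in N (left out, the last holds). Time passes only in rows, so rows that do not move let the fingers close, or fill a call up. It gives the time, the measured TCP pose, the force, the opening and the grip force at its end, in the units of the state.
- get_obs(): the state, without advancing time (a new reading comes with each control period).
- get_image(name): name is "scene" or "top"; returns the picture (480x640x3 uint8, blue, green, red); there is no depth.
- camera_model(name): a dict with "vfov" (degrees; the focal length in pixels is half the picture's height over the tangent of half this angle, whatever the lens; pixels are square), "cx", "cy" (the principal point, pixels), "R" (3x3) and "t" (3): a world point X has camera coordinates R X + t. Camera axes: x right, y down, z forward; pixel columns grow to the right and rows downward; lengths in m; the calibration is good to about 2 mm. A picture is of the moment at which its call begins. camera_model takes no time and is no camera call.
- hand_in(): hands the job in; it is judged then, once.
The state is a dict: "time_s": time; "joint_pos": joint angles; "dq": joint speeds; "joint_efforts": joint torques, N m; "ee_pos": TCP position; "eef_rot": TCP orientation; "ft_force": force on the tool from outside, world axes, zero at the start; "moment": the same for the moment, N m; "opening": finger opening in m; "finger_force": force on a finger pad.
Only numpy, scipy, OpenCV 4.12 (cv2) and the standard library are available. Lean on these libraries where they do the work, as an engineer would, in place of code of your own. Each camera call takes 0.05 s, during which the arm holds its last target. There are 200 camera calls.

### The job

Turn the reader's selector so its pointer faces the yellow mark, and take every sample jar waiting on the blue mat and stand it upright in the middle of a bay of the label reader, one jar to a bay, any bay, turned so that its barcode (the arrow on its cap) faces straight at the reader's window. With the selector on yellow and all jars in place, press the green start button fully down and let it come up again. Then stand all the jars upright on the floor of the grey tray, turn the selector back to face the blue mark, and leave everything else on the bench where it was.

Things in the scene. Friction and masses are not known exactly. Their poses are not given: they have to be found in the camera images.
- jar_red: sample jar with a red cap, may be absent: upright cylinder 50 mm across, 64 mm high, 140 g, weighted foot. Origin: centre of its underside; z up its axis; its x axis points from the jar's axis to the middle of its barcode label (white patch with black bars on the side). A black arrow on top of the cap points the same way. Can be gripped across at any yaw
- jar_red_label (a point): middle of the barcode label of the red-capped jar, 25 mm out from its axis along its x, 29 mm up
- jar_yellow: sample jar with a yellow cap, may be absent: upright cylinder 50 mm across, 64 mm high, 140 g, weighted foot. Origin: centre of its underside; z up its axis; its x axis points from the jar's axis to the middle of its barcode label (white patch with black bars on the side). A black arrow on top of the cap points the same way. Can be gripped across at any yaw
- jar_yellow_label (a point): middle of the barcode label of the yellow-capped jar, 25 mm out from its axis along its x, 29 mm up
- jar_green: sample jar with a green cap, may be absent: upright cylinder 50 mm across, 64 mm high, 140 g, weighted foot. Origin: centre of its underside; z up its axis; its x axis points from the jar's axis to the middle of its barcode label (white patch with black bars on the side). A black arrow on top of the cap points the same way. Can be gripped across at any yaw
- jar_green_label (a point): middle of the barcode label of the green-capped jar, 25 mm out from its axis along its x, 29 mm up
- jar_white: sample jar with a white cap, may be absent: upright cylinder 50 mm across, 64 mm high, 140 g, weighted foot. Origin: centre of its underside; z up its axis; its x axis points from the jar's axis to the middle of its barcode label (white patch with black bars on the side). A black arrow on top of the cap points the same way. Can be gripped across at any yaw
- jar_white_label (a point): middle of the barcode label of the white-capped jar, 25 mm out from its axis along its x, 29 mm up
- reader: label reader, fixed. Origin: bench height, middle of the row of 4 bays (printed white discs, blue rim, 60 mm across, 80 mm apart along y; jars stand at z = 0). x: from bays to windows. White housing 60 mm high, 85 mm beyond bay centres, a dark window facing each bay, yellow line between. Consoles 20 mm high: button's 57 mm beyond bay 4, selector's 58 mm beyond bay 1
- bay1 (a point): centre of bay 1 (numbered from the reader's +y end), at bench height; its x axis points straight at its window
- bay2 (a point): centre of bay 2 (numbered from the reader's +y end), at bench height; its x axis points straight at its window
- bay3 (a point): centre of bay 3 (numbered from the reader's +y end), at bench height; its x axis points straight at its window
- bay4 (a point): centre of bay 4 (numbered from the reader's +y end), at bench height; its x axis points straight at its window
- start (a joint): travel of the round green start button on the reader's console, sprung: 0 released, 0.006 m fully down, pressed straight down, about 5 N
- start_top (a point): middle of the top face of the green start button (32 mm across)
- selector (a joint): angle of the black selector knob on the console at the reader's +y end, turning clockwise seen from above, stops at 0 and 1.6 rad; stays where left. The orange end of its bar is the pointer. 0 rad: points along the reader's -x, at the blue mark. 1.4 rad: points at the yellow mark
- selector_grip (a point): on the selector's axis at gripping height (23 mm above the knob's round skirt): its grip is an upright bar 42 mm long, 14 mm wide, top 7 mm above this point; at 0 the bar lies along the reader's x
- tray: grey open tray for finished jars, fixed to the bench, 210 x 210 mm outside, walls 5 mm thick and 28 mm high, inner floor about 5 mm above the bench. Origin: centre of its underside; x and y along its sides
- marker: bystander, to be left alone: blue marker pen with a black cap lying on the bench, 130 x 14 x 14 mm. Origin: centre of its underside
- tape_roll: bystander, to be left alone: roll of paper tape lying flat, 60 across x 19 high, mm. Origin: centre of its underside
- mouse: bystander, to be left alone: black computer mouse on a round blue mouse mat, 100 x 60 x 30 mm. Origin: centre of its underside
- swab_box: bystander, to be left alone: cardboard box, 90 x 130 x 55 mm. Origin: centre of its underside
- wash_bottle: bystander, to be left alone: white bottle with blue cap, 54 across x 100 high, mm. Origin: centre of its underside
- tip_rack: bystander, to be left alone: blue and white pipette tip box, 80 x 120 x 56 mm. Origin: centre of its underside
Mind the look-alikes: they are no part of the job. What is shaped like the jar_white but purple is not meant.

How it is judged:
By the outcome, as a careful person would: the job done as asked, in the order asked, and still so for the second after the job is handed in, with the robot touching nothing.
Of jar_red, jar_yellow, jar_green, jar_white only 3 to 4 are there at a start; the rules pass over those that are not, and their reading is None.
At some moment in a run one of jar_red, jar_yellow, jar_green, jar_white may be knocked a few centimetres aside while the robot is not near it.
It also fails if it takes over 210 s, if anything falls off the work surface, if the arm or the gripper's body presses on something with over 40 N, if the wrist force passes 120 N, or if a joint passes its speed limit or range.

## Working session

There is one attempt and no reset: what is moved stays moved. The work goes in short steps, Python scripts to look and compute and a tool call to move; the robot and the scene stay as the last step left them, time stands still between calls to the robot, and variables do not carry over. Pictures are saved under pics/ and viewed, at most 14 in all, crops included, and the job is handed in when it is done.

Besides the shell and the picture viewer there is one more tool, called after "Call:" as a command line: name --argument value ..., lists and objects as JSON in quotes. move_arm: Moves the arm, as the interface text tells. Its arguments: {"type":"object","properties":{"motion":{"type":"array"},"jaw":{"type":"number"},"squeeze":{"type":"number"}},"required":["motion"]}

```bash
ls; mkdir -p pics
python3 - <<'E'
from workcell import *
import cv2
for n in("scene","top"):
    cv2.imwrite(f"pics/{n}0.png",get_image(n)); m=camera_model(n); print(n,m)
print(get_obs())
E
```

```text
pics
scene {'vfov': 52.29206136283979, 'cx': 331.228373206793, 'cy': 243.67477852749303, 'R': array([[ 0.41932419,  0.90772437, -0.01427241],
       [ 0.77176281, -0.36470738, -0.52093252],
       [-0.4780684 ,  0.20742469, -0.85347853]]), 't': array([-0.21601288, -0.34012006,  1.42217518])}
top {'vfov': 47.704445507500495, 'cx': 318.03771664560423, 'cy': 235.57376418604278, 'R': array([[ 0.01629894, -0.99980618, -0.0110429 ],
       [-0.99256041, -0.01484608, -0.12084462],
       [ 0.12065725,  0.01293038, -0.99261001]]), 't': array([0.01740101, 0.53463674, 1.39784963])}
{'time_s': 0.1, 'joint_pos': array([ 1.22668081e+00,  3.79357534e-01,  1.73471490e+00,  2.24209674e-05,
        1.02849751e+00, -3.32927970e-02]), 'dq': array([-2.58679534e-04, -1.12517885e-03, -2.50109418e-03, -3.38039419e-04,
       -6.98614745e-05,  1.96111015e-04]), 'joint_efforts': array([ 4.06559193e-03, -7.65044403e+01, -4.35293019e+01,  6.53641415e-02,
        3.99420736e-02, -1.14555255e-04]), 'ee_pos': array([0.21396658, 0.66612815, 0.21335656]), 'eef_rot': array([-1.01092280e-04,  1.54792219e-01,  9.87946927e-01, -4.78172017e-04]), 'ft_force': array([-0.11279836,  0.17143333,  0.68221622]), 'moment': array([ 0.04980966, -0.02442196, -0.01854283]), 'finger_force': 0.0, 'opening': 0.09143159924388365}
```

View pics/scene0.png

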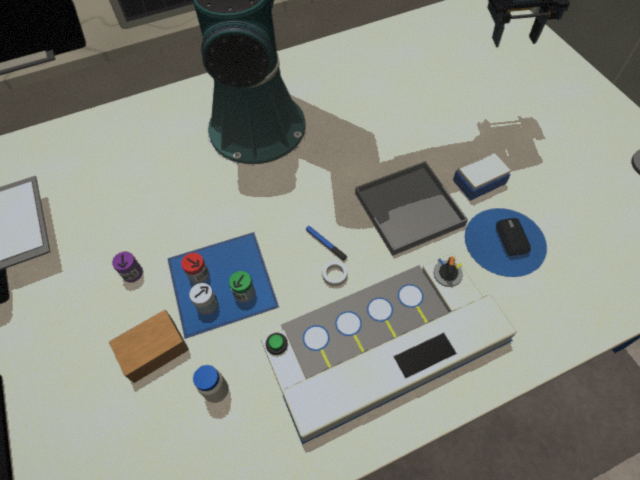

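View pics/top0.png

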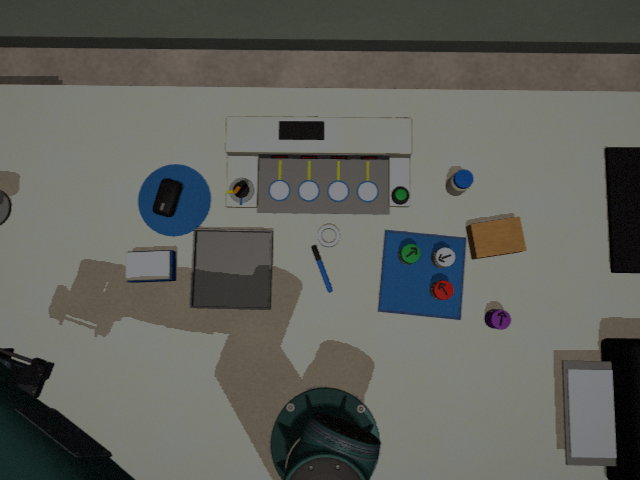

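The top view shows three jars on the blue mat: green (410,253), white (444,257) and red (443,290). There is no yellow jar. The purple look-alike at (498,319) is off the mat, so it's not meant. The selector is at (240,189), the button at (400,196), the bays at (279..367,191) and the tray at (232,268). Next I'll enlarge to confirm.

```bash
cat > h.py <<'E'
from workcell import *
import cv2, numpy as np
CM={n:camera_model(n) for n in("scene","top")}
def ray(n,uv):
    m=CM[n]; f=240/np.tan(np.radians(m["vfov"]/2)); R=np.array(m["R"])
    d=R.T@np.array([(uv[0]-m["cx"])/f,(uv[1]-m["cy"])/f,1]); return -R.T@np.array(m["t"]),d/np.linalg.norm(d)
def onz(n,uv,z):
    c,d=ray(n,uv); return c+d*(z-c[2])/d[2]
def proj(n,X):
    m=CM[n]; f=240/np.tan(np.radians(m["vfov"]/2)); c=np.array(m["R"])@X+m["t"]; return c[:2]/c[2]*f+[m["cx"],m["cy"]]
def tri(a,b):
    (c1,d1),(c2,d2)=ray("top",a),ray("scene",b)
    s=np.linalg.lstsq(np.c_[d1,-d2],c2-c1,rcond=None)[0]
    p,q=c1+s[0]*d1,c2+s[1]*d2; return (p+q)/2,np.linalg.norm(p-q)
def mask(img,lo,hi):
    return cv2.inRange(cv2.cvtColor(img,cv2.COLOR_BGR2HSV),lo,hi)
def blobs(mk,amin=15,box=None):
    if box: 
        m2=np.zeros_like(mk); x0,y0,x1,y1=box; m2[y0:y1,x0:x1]=mk[y0:y1,x0:x1]; mk=m2
    n,l,s,c=cv2.connectedComponentsWithStats(mk)
    return sorted([(int(s[i,4]),c[i].round(2),s[i,:4].tolist()) for i in range(1,n) if s[i,4]>=amin],key=lambda t:-t[0])
E
python3 - <<'E'
from h import *
t=cv2.imread("pics/top0.png"); s=cv2.imread("pics/scene0.png")
def crop(i,x,y,w,h,k): return cv2.resize(i[y:y+h,x:x+w],None,fx=k,fy=k,interpolation=cv2.INTER_CUBIC)
a=crop(t,375,225,133,100,3);b=crop(s,100,230,200,100,2)
c=crop(t,215,165,60,50,6); d=crop(s,420,240,60,50,6)
out=np.zeros((600,800,3),np.uint8)
for im,x,y in((a,0,0),(b,400,0),(c,0,300),(d,400,300)): out[y:y+im.shape[0],x:x+im.shape[1]]=im[:600-y,:800-x]
cv2.imwrite("pics/c1.png",out)
R={"red":[((0,120,60),(8,255,255)),((172,120,60),(180,255,255))],"green":[((40,100,40),(85,255,255))],"orange":[((9,130,120),(22,255,255))],"yellow":[((23,120,120),(35,255,255))],"white":[((0,0,150),(180,70,255))],"blue":[((100,130,60),(125,255,255))]}
for n,i in(("top",t),("scene",s)):
    for k,v in R.items():
        m=sum(mask(i,*q) for q in v)
        print(n,k,[(a,c.tolist(),b) for a,c,b in blobs(m,8)[:12]])
E
```

```text
top red [(278, [443.05, 289.91], [434, 280, 19, 20])]
top green [(281, [409.79, 253.36], [401, 244, 19, 20]), (198, [10.54, 467.61], [0, 451, 22, 29]), (116, [400.53, 194.34], [395, 189, 12, 12]), (37, [4.54, 447.27], [0, 443, 11, 10]), (26, [334.23, 393.27], [329, 391, 11, 7]), (22, [3.0, 456.82], [0, 453, 8, 7]), (21, [300.81, 407.1], [296, 403, 10, 9]), (20, [277.35, 435.65], [274, 432, 8, 9]), (18, [327.0, 442.17], [322, 439, 12, 8]), (14, [335.14, 397.57], [332, 396, 8, 4]), (14, [359.36, 454.71], [355, 453, 9, 4]), (13, [273.62, 448.08], [272, 444, 5, 9])]
top orange [(17, [481.41, 255.12], [478, 254, 8, 3]), (15, [235.87, 189.8], [233, 187, 6, 6])]
top yellow [(20, [308.85, 169.95], [308, 161, 2, 18]), (19, [338.0, 170.0], [338, 161, 1, 19]), (19, [367.16, 168.47], [367, 162, 2, 16]), (19, [279.37, 171.63], [279, 166, 2, 13]), (12, [228.58, 191.42], [226, 190, 6, 4])]
top white []
top blue [(5299, [419.79, 276.39], [379, 231, 87, 89]), (3172, [175.75, 200.61], [139, 165, 71, 71]), (265, [463.28, 178.37], [454, 170, 19, 18]), (138, [324.33, 275.54], [317, 260, 15, 32]), (38, [1
[... 845 characters left out ...]
, 256.92], [0, 0, 640, 480]), (2518, [18.13, 220.81], [0, 182, 43, 78]), (420, [315.56, 337.5], [304, 327, 24, 22]), (395, [348.0, 323.0], [337, 313, 23, 21]), (384, [379.52, 309.01], [368, 299, 24, 21]), (369, [410.15, 295.4], [399, 286, 23, 20]), (270, [199.58, 293.19], [189, 283, 23, 20]), (66, [520.61, 12.23], [511, 10, 21, 5]), (60, [504.57, 124.07], [490, 122, 31, 5]), (12, [506.75, 152.42], [506, 149, 3, 7])]
scene blue [(4841, [224.09, 284.22], [171, 235, 105, 100]), (3215, [503.03, 243.74], [465, 209, 81, 67]), (464, [205.39, 377.36], [194, 366, 24, 24]), (125, [319.51, 237.32], [307, 227, 26, 22]), (75, [474.97, 184.84], [459, 175, 39, 18]), (8, [440.75, 261.75], [439, 260, 4, 5])]
```

View pics/c1.png

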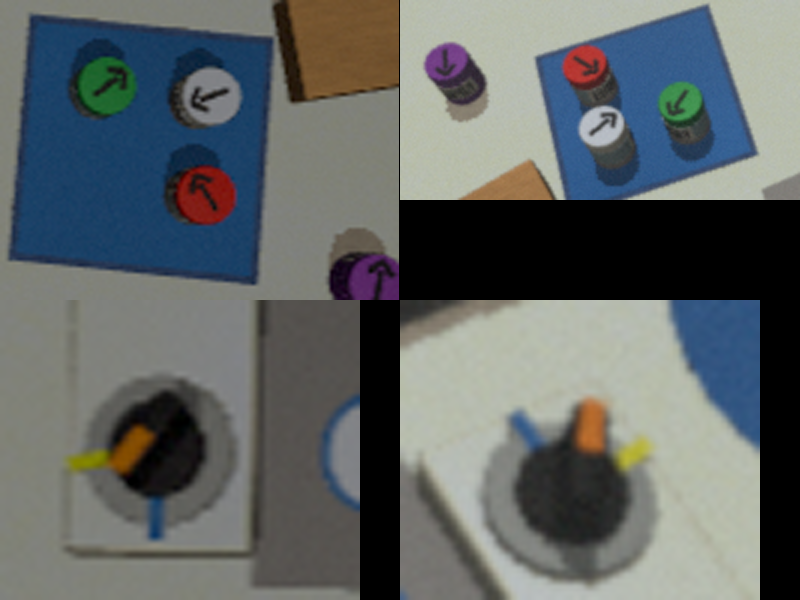

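```bash
cat > jars.py <<'E'
from h import *
RG={"red":[((0,110,50),(9,255,255)),((170,110,50),(180,255,255))],"green":[((40,90,35),(85,255,255))],"white":[((0,0,105),(180,75,255))]}
def cap(img,k,box,n):
    v=list(RG[k])
    if k=="white" and n=="scene": v=[((0,0,140),(180,75,255))]
    m=sum(mask(img,*q) for q in v).astype(np.uint8)
    m=cv2.morphologyEx(m,cv2.MORPH_CLOSE,np.ones((3,3)))
    x0,y0,x1,y1=box; z=np.zeros_like(m); z[y0:y1,x0:x1]=m[y0:y1,x0:x1]
    cs=[c for c in cv2.findContours(z,cv2.RETR_EXTERNAL,cv2.CHAIN_APPROX_NONE)[0] if 150<cv2.contourArea(c)<700]
    if not cs: return None
    h=cv2.convexHull(max(cs,key=cv2.contourArea)); return h
def ctr(h):
    M=cv2.moments(h); return np.array([M["m10"],M["m01"]])/M["m00"]
def arrow(n,img,h,z):
    K=6
    c=ctr(h); g=img.astype(np.float32)
    O=onz(n,c,z)
    # sample brightness on a world-plane grid
    xs=np.linspace(-.019,.019,77); X,Y=np.meshgrid(xs,xs,indexing="ij")
    uv=np.array([proj(n,O+[a,b,0]) for a,b in zip(X.ravel(),Y.ravel())],np.float32)
    col=cv2.remap(g,uv[:,:1].copy(),uv[:,1:].copy(),cv2.INTER_CUBIC)[:,0]
    v=col.max(1); ok=np.hypot(X,Y).ravel()<.0185
    ref=np.percentile(v[ok],80); w=np.clip(ref*.8-v,0,None)*ok
    P=np.c_[X.ravel(),Y.ravel()]; mu=(w@P)/w.sum(); D=P-mu
    e,V=np.linalg.eigh((D*w[:,None]).T@D/w.sum()); a=V[:,1]
    s=D@a; skew=(w*s**3).sum()
    if mu@a<0 and abs(mu@a)>.0005: a2=-a
    else: a2=a
    return np.arctan2(a[1],a[0]),skew/w.sum()*1e9,mu@a*1e3,e[1]/e[0]
E
cat > look.py <<'E'
from jars import *
import sys
def look(tag,boxes):
    t=get_image("top"); s=get_image("scene"); cv2.imwrite(f"pics/t_{tag}.png",t); cv2.imwrite(f"pics/s_{tag}.png",s)
    return t,s
E
python3 - <<'E'
from jars import *
t=cv2.imread("pics/top0.png"); s=cv2.imread("pics/scene0.png")
for k in RG:
    a=cap(t,k,(380,232,468,315),"top"); b=cap(s,k,(170,240,275,330),"scene")
    ca,cb=ctr(a),ctr(b); X,r=tri(ca,cb)
    print(k,ca.round(1),cb.round(1),X.round(4),"res",round(r,4))
    for n,i,h in(("top",t,a),("scene",s,b)): print("  ",n,onz(n,ctr(h),.064).round(4),np.round(arrow(n,i,h,.064),3))
# bays
v=blobs(cv2.inRange(cv2.cvtColor(t,cv2.COLOR_BGR2HSV),(0,0,105),(180,70,255)),100,(262,176,385,206)); print(v)
bs=blobs(mask(s,(0,0,150),(180,70,255)),200,(300,280,425,350))
T=sorted([c for a,c,b in v if a<600],key=lambda c:c[0]); S=sorted([c for a,c,b in bs],key=lambda c:-c[0])
for a,b in zip(T,S): print("bay",tri(a,b),onz("top",a,0),onz("scene",b,0))
print("btn",tri((400.5,194.4),(275.6,341.7)))
print("org",tri((235.87,189.8),(451.5,260.73)))
for nm,a,b in(("yel",(228.58,191.42),(458.31,265.08)),("blu",(240.5,201),(440.75,261.75))): print(nm,tri(a,b))
# tray: dark rim corners via grey mask
for n,i,bx in(("top",t,(185,220,280,315)),("scene",s,(350,155,475,260))):
    g=cv2.cvtColor(i,cv2.COLOR_BGR2GRAY); m=cv2.inRange(g,0,95); m2=np.zeros_like(m);x0,y0,x1,y1=bx; m2[y0:y1,x0:x1]=m[y0:y1,x0:x1]
    c=max(cv2.findContours(m2,0,1)[0],key=cv2.contourArea); r=cv2.minAreaRect(c); print(n,r); ap=cv2.approxPolyDP(cv2.convexHull(c),6,True)[:,0]
    for p in ap: print(p,onz(n,p,.028).round(3))
E
```

```text
red [442.8 289.6] [192.3 263.2] [ 0.3972 -0.2957  0.0565] res 0.0007
   top [ 0.397  -0.2937  0.064 ] [ -2.564 622.174  -5.552   4.243]
   scene [ 0.4019 -0.2955  0.064 ] [ -2.594 525.672  -2.755   3.549]
green [409.7 253.4] [240.  281.5] [ 0.4887 -0.2118  0.0566] res 0.0008
   top [ 0.4881 -0.2102  0.064 ] [  2.262 437.788  -7.387   3.069]
   scene [ 0.4927 -0.2123  0.064 ] [  2.269 518.645  -3.781   3.918]
white [449.4 262.2] [253.6 322.3] [ 0.5035 -0.2785 -0.0711] res 0.136
   top [ 0.4669 -0.3114  0.064 ] [  -2.627 1027.812   -6.369    1.839]
   scene [ 0.5969 -0.2181  0.064 ] [ 1.4710e+00  4.6350e+00 -1.2000e-02  2.7469e+01]
[(285, array([278.92, 189.97]), [270, 181, 19, 19]), (284, array([367.12, 191.02]), [358, 182, 20, 19]), (281, array([308.24, 190.43]), [299, 182, 19, 18]), (281, array([337.84, 190.63]), [329, 182, 19, 18])]
bay (array([0.66111576, 0.1342532 , 0.00278695]), np.float64(0.0007302605534806623)) [0.66185329 0.13483109 0.        ] [0.65998226 0.13486959 0.        ]
bay (array([ 0.70172601,  0.08251657, -0.13221076]), np.float64(0.05267443613040955)) [0.66169779 
[... 445 characters left out ...]
1576074029873e-05))
org (array([0.64735509, 0.24113138, 0.06319485]), np.float64(0.0012824228003547112))
yel (array([0.64994375, 0.26641481, 0.0275152 ]), np.float64(0.0015583823837456057))
blu (array([0.62460052, 0.23391854, 0.02721923]), np.float64(0.0009442071466077119))
top ((231.99996948242188, 267.0), (93.99998474121094, 93.99998474121094), 0.0)
[185 220] [0.571 0.38  0.028]
[272 228] [0.553 0.148 0.028]
[279 314] [0.328 0.124 0.028]
[185 314] [0.324 0.369 0.028]
scene ((410.20416259765625, 206.2899169921875), (77.61538696289062, 92.46154022216797), 67.38013458251953)
[425 162] [0.345 0.355 0.028]
[465 225] [0.561 0.341 0.028]
[393 255] [0.561 0.141 0.028]
[355 188] [0.343 0.148 0.028]
```

The crop confirms the red, white and green caps, with arrows matching their labels. The selector pointer sits between blue and yellow, at about 0.75 rad. Next: measure white, the bays and the selector properly.

Run:
```python
from jars import *
t=cv2.imread("pics/top0.png"); s=cv2.imread("pics/scene0.png")
k="white"
a=cap(t,k,(430,243,459,272),"top"); b=cap(s,k,(184,278,218,310),"scene")
ca,cb=ctr(a),ctr(b); print(ca,cb,tri(ca,cb))
for n,i,h in(("top",t,a),("scene",s,b)): print("  ",n,onz(n,ctr(h),.064).round(4),np.round(arrow(n,i,h,.064),3))
T=[(278.92,189.97),(308.24,190.43),(337.84,190.63),(367.12,191.02)]; S=[(410.15,295.4),(379.52,309.01),(348,323),(315.56,337.5)]
for p,q in zip(T,S): print(tri(p,q)[0].round(4),((onz("top",p,0)+onz("scene",q,0))/2).round(4))
print("skirt",tri((241.7,190),(448.3,271.7)))
# orange pixels on bar-top plane
for n,i,bx in(("top",t,(228,182,248,200)),("scene",s,(440,250,460,275))):
    m=mask(i,(7,120,90),(21,255,255)); x0,y0,x1,y1=bx; ys,xs=np.nonzero(m[y0:y1,x0:x1]); P=np.array([onz(n,(x+x0,y+y0),.06)[:2] for x,y in zip(xs,ys)])
    print(n,len(P),P.mean(0),P.min(0),P.max(0))
```

```text
[445.37428023 256.54190659] [200.02533532 292.60407352] (array([ 0.48128828, -0.30109605,  0.06446293]), np.float64(8.852217027297037e-05))
   top [ 0.4813 -0.3012  0.064 ] [   1.958 -481.943    6.108    4.188]
   scene [ 0.481  -0.3011  0.064 ] [   1.934 -538.069    6.053    3.966]
[0.6611 0.1343 0.0028] [0.6609 0.1349 0.    ]
[0.6611 0.0544 0.0023] [0.6609 0.0548 0.    ]
[ 0.6615 -0.0258  0.0033] [ 0.6612 -0.0256  0.    ]
[ 0.6616 -0.1054  0.0027] [ 0.6614 -0.1054  0.    ]
skirt (array([0.65495648, 0.23301373, 0.02948206]), np.float64(0.002738968352565576))
top 30 [0.64895954 0.24166859] [0.63975006 0.23421417] [0.658526   0.24965723]
scene 38 [0.64584155 0.24134421] [0.63605809 0.23375903] [0.65580352 0.25034914]
```

Call:
move_arm --motion '[{"travel": [0.79, -0.77, 0], "twist": [0, 0, -0.0147]}, {"travel": [0.79, -0.77, 0], "twist": [0, 0, -0.0147]}, {"travel": [0.79, -0.77, 0], "twist": [0, 0, -0.0147]}, {"travel": [0.79, -0.77, 0], "twist": [0, 0, -0.0147]}, {"travel": [0.79, -0.77, 0], "twist": [0, 0, -0.0147]}, {"travel": [0.79, -0.77, 0], "twist": [0, 0, -0.0147]}, {"travel": [0.79, -0.77, 0], "twist": [0, 0, -0.0147]}, {"travel": [0.79, -0.77, 0], "twist": [0, 0, -0.0147]}, {"travel": [0.79, -0.77, 0], "twist": [0, 0, -0.0147]}, {"travel": [0.79, -0.77, 0], "twist": [0, 0, -0.0147]}]' --jaw 0 --squeeze 20

```text
time_s: 1.35
ee_pos: [0.6101, 0.2799, 0.2137]
eef_rot: [-0.0, 0.378, 0.926, -0.0]
ft_force: [0.5, 0.2, -0.3]
opening: 0.0454
finger_force: 0.0
```

Call:
move_arm --motion '[{"travel": [0.45, -0.465, -0.5], "twist": [0, 0, 0]}, {"travel": [0.45, -0.465, -0.5], "twist": [0, 0, 0]}, {"travel": [0, 0, -0.5], "twist": [0, 0, 0]}, {"travel": [0, 0, -0.5], "twist": [0, 0, 0]}, {"travel": [0, 0, -0.5], "twist": [0, 0, 0]}, {"travel": [0, 0, -0.5], "twist": [0, 0, 0]}, {"travel": [0, 0, -0.35], "twist": [0, 0, 0]}, {"travel": [0, 0, -0.15], "twist": [0, 0, 0]}, {"travel": [0, 0, 0], "twist": [0, 0, 0]}, {"travel": [0, 0, 0], "twist": [0, 0, 0]}]'

```text
time_s: 2.6
ee_pos: [0.6547, 0.2352, 0.0398]
eef_rot: [0.0, 0.377, 0.926, 0.0]
ft_force: [0.1, -0.9, -0.4]
opening: 0.0456
finger_force: 0.0
```

Call:
move_arm --motion '[{"travel": [0, 0, 0], "twist": [0, 0, 0]}, {"travel": [0, 0, 0], "twist": [0, 0, 0]}, {"travel": [0, 0, 0], "twist": [0, 0, 0]}, {"travel": [0, 0, 0], "twist": [0, 0, 0]}, {"travel": [0, 0, 0], "twist": [0, 0, 0]}, {"travel": [0, 0, 0], "twist": [0, 0, 0]}, {"travel": [0, 0, 0], "twist": [0, 0, 0]}, {"travel": [0, 0, 0], "twist": [0, 0, 0]}, {"travel": [0, 0, 0], "twist": [0, 0, 0]}, {"travel": [0, 0, 0], "twist": [0, 0, 0]}]' --jaw -1 --squeeze 10

```text
time_s: 3.85
ee_pos: [0.6543, 0.2351, 0.0391]
eef_rot: [0.0, 0.377, 0.926, 0.0]
ft_force: [3.5, -0.1, 3.4]
opening: 0.0136
finger_force: 10.0
```

Call:
move_arm --motion '[{"travel": [0, 0, 0], "twist": [0, 0, -0.025]}, {"travel": [0, 0, 0], "twist": [0, 0, -0.025]}, {"travel": [0, 0, 0], "twist": [0, 0, -0.025]}, {"travel": [0, 0, 0], "twist": [0, 0, -0.025]}, {"travel": [0, 0, 0], "twist": [0, 0, -0.025]}, {"travel": [0, 0, 0], "twist": [0, 0, -0.025]}, {"travel": [0, 0, 0], "twist": [0, 0, -0.025]}, {"travel": [0, 0, 0], "twist": [0, 0, -0.024]}, {"travel": [0, 0, 0], "twist": [0, 0, 0]}, {"travel": [0, 0, 0], "twist": [0, 0, 0]}]' --squeeze 20

```text
time_s: 5.1
ee_pos: [0.6549, 0.2353, 0.0392]
eef_rot: [0.0, 0.643, 0.766, 0.001]
ft_force: [6.3, 3.0, 0.1]
opening: 0.0139
finger_force: 20.0
```

Call:
move_arm --motion '[{"travel": [0, 0, 0], "twist": [0, 0, 0]}, {"travel": [0, 0, 0], "twist": [0, 0, 0]}, {"travel": [0, 0, 0], "twist": [0, 0, 0]}, {"travel": [0, 0, 0], "twist": [0, 0, 0]}, {"travel": [0, 0, 0.6], "twist": [0, 0, 0]}, {"travel": [0, 0, 1], "twist": [0, 0, 0]}, {"travel": [0, 0, 1], "twist": [0, 0, 0]}, {"travel": [-0.4, -1, 0.5], "twist": [0, 0, 0]}, {"travel": [-0.4, -1, 0], "twist": [0, 0, 0]}, {"travel": [-0.4, -1, 0], "twist": [0, 0, 0]}]' --jaw 0

```text
time_s: 6.35
ee_pos: [0.5933, 0.0837, 0.1944]
eef_rot: [0.0, 0.643, 0.766, 0.0]
ft_force: [-0.1, -0.0, -0.5]
opening: 0.0459
finger_force: 0.0
```

```bash
cat > look.py <<'E'
from jars import *
import sys
def look(tag,boxes):
    t=get_image("top"); s=get_image("scene"); cv2.imwrite(f"pics/t_{tag}.png",t); cv2.imwrite(f"pics/s_{tag}.png",s)
    for k,(c,r) in boxes.items():
        hs={}
        for n,i in(("top",t),("scene",s)):
            p=proj(n,np.array([c[0],c[1],.064])); q=r
            bx=[int(max(0,v)) for v in(p[0]-q,p[1]-q,p[0]+q,p[1]+q)]
            h=cap(i,k,bx,n); hs[n]=h
            if h is None: print(k,n,"none"); continue
            a,sk,mu,e=arrow(n,i,h,.064); a=(a+(np.pi if mu<0 else 0)+np.pi)%(2*np.pi)-np.pi
            print(k,n,ctr(h).round(1),onz(n,ctr(h),.064)[:2].round(4),"yaw",round(a,3),"el",round(e,1),"mu",round(mu,1))
        if all(v is not None for v in hs.values()): X,r_=tri(ctr(hs["top"]),ctr(hs["scene"])); print("   tri",X.round(4),round(r_,4))
    return t,s
def pointer(t,s):
    for n,i in(("top",t),("scene",s)):
        p=proj(n,np.array([.655,.234,.06])).astype(int); m=mask(i,(7,120,90),(21,255,255)); x0,y0=p-16
        ys,xs=np.nonzero(m[y0:y0+32,x0:x0+32]); P=np.array([onz(n,(x+x0,y+y0),.06)[:2] for x,y in zip(xs,ys)])
        if len(P): d=P.mean(0)-[.655,.234]; print("pointer",n,len(P),P.mean(0).round(4),"angle",round(np.arctan2(d[1],-d[0]),3))
E
python3 - <<'E'
from look import *
t,s=look("1",{"red":((.4,-.294),22),"green":((.49,-.211),22),"white":((.481,-.301),14)}); pointer(t,s)
def crop(i,x,y,w,h,k): return cv2.resize(i[y:y+h,x:x+w],None,fx=k,fy=k,interpolation=cv2.INTER_CUBIC)
cv2.imwrite("pics/c2.png",np.hstack([crop(t,215,165,60,50,6),crop(s,420,240,60,50,6)]))
E
```

```text
red top [442.7 289.6] [ 0.3969 -0.2935] yaw 0.576 el 4.2 mu -5.6
red scene [192.3 263.1] [ 0.4017 -0.2953] yaw 0.55 el 3.6 mu -2.7
   tri [ 0.397  -0.2955  0.0566] 0.0008
green top [409.7 253.3] [ 0.4882 -0.2102] yaw -0.874 el 3.0 mu -7.5
green scene [240.  281.5] [ 0.4927 -0.2124] yaw -0.865 el 4.0 mu -3.6
   tri [ 0.4888 -0.2118  0.0566] 0.001
white top [445.2 256.7] [ 0.4809 -0.3008] yaw 1.962 el 4.2 mu 5.8
white scene [200.1 292.6] [ 0.4812 -0.3009] yaw 1.93 el 4.0 mu 6.0
   tri [ 0.481  -0.3009  0.0636] 0.0
pointer top 28 [0.6552 0.2456] angle 1.585
pointer scene 39 [0.6519 0.2455] angle 1.306
```

View pics/c2.png

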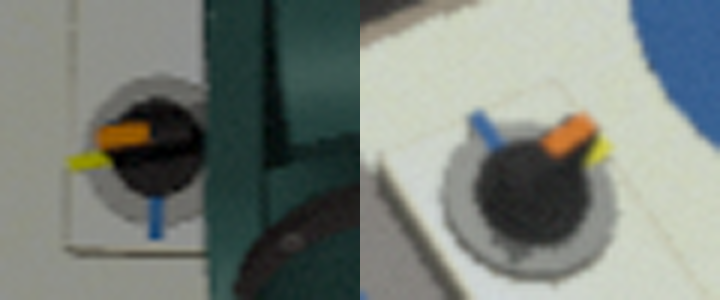

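Call:
move_arm --motion '[{"travel": [-0.224, -0.77, -0.2], "twist": [0, 0, 0.0564]}, {"travel": [-0.224, -0.77, -0.2], "twist": [0, 0, 0.0564]}, {"travel": [-0.224, -0.77, -0.2], "twist": [0, 0, 0.0564]}, {"travel": [-0.224, -0.77, -0.2], "twist": [0, 0, 0.0564]}, {"travel": [-0.224, -0.77, -0.2], "twist": [0, 0, 0.0564]}, {"travel": [-0.224, -0.77, -0.2], "twist": [0, 0, 0.0564]}, {"travel": [-0.224, -0.77, -0.2], "twist": [0, 0, 0.0564]}, {"travel": [-0.224, -0.77, -0.2], "twist": [0, 0, 0.0564]}, {"travel": [-0.224, -0.77, -0.2], "twist": [0, 0, 0.0564]}, {"travel": [-0.224, -0.77, -0.2], "twist": [0, 0, 0.0564]}]' --jaw 0.6

```text
time_s: 7.7
ee_pos: [0.4821, -0.3011, 0.0937]
eef_rot: [0.0, -0.189, 0.982, -0.0]
ft_force: [-0.2, -0.7, 0.1]
opening: 0.0727
finger_force: 0.0
```

Call:
move_arm --motion '[{"travel": [0, 0, -0.4], "twist": [0, 0, 0]}, {"travel": [0, 0, -0.4], "twist": [0, 0, 0]}, {"travel": [0, 0, -0.34], "twist": [0, 0, 0]}, {"travel": [0, 0, -0.2], "twist": [0, 0, 0]}, {"travel": [0, 0, -0.1], "twist": [0, 0, 0]}, {"travel": [0, 0, 0], "twist": [0, 0, 0]}, {"travel": [0, 0, 0], "twist": [0, 0, 0]}, {"travel": [0, 0, 0], "twist": [0, 0, 0]}, {"travel": [0, 0, 0], "twist": [0, 0, 0]}, {"travel": [0, 0, 0], "twist": [0, 0, 0]}]'

```text
time_s: 8.95
ee_pos: [0.4821, -0.3001, 0.0221]
eef_rot: [0.0, -0.186, 0.983, -0.0]
ft_force: [-0.6, 0.1, -0.5]
opening: 0.0726
finger_force: 0.0
```

Call:
move_arm --motion '[{"travel": [0, 0, 0], "twist": [0, 0, 0]}, {"travel": [0, 0, 0], "twist": [0, 0, 0]}, {"travel": [0, 0, 0], "twist": [0, 0, 0]}, {"travel": [0, 0, 0], "twist": [0, 0, 0]}, {"travel": [0, 0, 0], "twist": [0, 0, 0]}, {"travel": [0, 0, 0], "twist": [0, 0, 0]}, {"travel": [0, 0, 0.3], "twist": [0, 0, 0]}, {"travel": [0, 0, 0.5], "twist": [0, 0, 0]}, {"travel": [0, 0, 0.6], "twist": [0, 0, 0]}, {"travel": [0, 0, 0.6], "twist": [0, 0, 0]}]' --jaw -1 --squeeze 15

```text
time_s: 10.2
ee_pos: [0.482, -0.3, 0.1238]
eef_rot: [0.0, -0.186, 0.983, -0.0]
ft_force: [-0.5, 0.8, -1.5]
opening: 0.0497
finger_force: 15.0
```

Call:
move_arm --motion '[{"travel": [0.358, 0.549, 0], "twist": [0, 0, -0.057]}, {"travel": [0.358, 0.549, 0], "twist": [0, 0, -0.057]}, {"travel": [0.358, 0.549, 0], "twist": [0, 0, -0.057]}, {"travel": [0.358, 0.549, 0], "twist": [0, 0, -0.057]}, {"travel": [0.358, 0.549, 0], "twist": [0, 0, -0.057]}, {"travel": [0.358, 0.549, 0], "twist": [0, 0, -0.057]}, {"travel": [0.358, 0.549, 0], "twist": [0, 0, -0.057]}, {"travel": [0.358, 0.549, 0], "twist": [0, 0, -0.057]}, {"travel": [0.358, 0.549, 0], "twist": [0, 0, -0.057]}, {"travel": [0.358, 0.549, 0], "twist": [0, 0, -0.057]}]'

```text
time_s: 11.45
ee_pos: [0.6616, -0.0245, 0.123]
eef_rot: [0.0, 0.653, 0.758, 0.0]
ft_force: [0.4, -1.2, -1.3]
opening: 0.0493
finger_force: 15.0
```

Call:
move_arm --motion '[{"travel": [0, 0, 0], "twist": [0, 0, -0.025]}, {"travel": [0, 0, -0.2], "twist": [0, 0, -0.025]}, {"travel": [0, 0, -0.4], "twist": [0, 0, 0]}, {"travel": [0, 0, -0.5], "twist": [0, 0, 0]}, {"travel": [0, 0, -0.5], "twist": [0, 0, 0]}, {"travel": [0, 0, -0.2], "twist": [0, 0, 0]}, {"travel": [0, 0, -0.1], "twist": [0, 0, 0]}, {"travel": [0, 0, -0.06], "twist": [0, 0, 0]}, {"travel": [0, 0, 0], "twist": [0, 0, 0]}, {"travel": [0, 0, 0], "twist": [0, 0, 0]}]'

```text
time_s: 12.7
ee_pos: [0.6614, -0.0255, 0.0245]
eef_rot: [0.0, 0.708, 0.706, 0.0]
ft_force: [-0.8, 0.5, -1.5]
opening: 0.0497
finger_force: 15.0
```

Call:
move_arm --motion '[{"travel": [0, 0, -0.05], "twist": [0, 0, 0]}, {"travel": [0, 0, 0], "twist": [0, 0, 0]}, {"travel": [0, 0, 0], "twist": [0, 0, 0]}, {"travel": [0, 0, 0], "twist": [0, 0, 0]}, {"travel": [0, 0, 0], "twist": [0, 0, 0]}, {"travel": [0, 0, 0], "twist": [0, 0, 0]}, {"travel": [0, 0, 0], "twist": [0, 0, 0]}, {"travel": [0, 0, 0], "twist": [0, 0, 0]}, {"travel": [0, 0, 0], "twist": [0, 0, 0]}, {"travel": [0, 0, 0], "twist": [0, 0, 0]}]'

```text
time_s: 13.95
ee_pos: [0.6615, -0.0255, 0.0218]
eef_rot: [0.0, 0.708, 0.706, 0.0]
ft_force: [0.4, -0.3, 5.9]
opening: 0.0495
finger_force: 15.0
```

Call:
move_arm --motion '[{"travel": [0, 0, 0], "twist": [0, 0, 0]}, {"travel": [0, 0, 0], "twist": [0, 0, 0]}, {"travel": [0, 0, 0], "twist": [0, 0, 0]}, {"travel": [0, 0, 0], "twist": [0, 0, 0]}, {"travel": [0, 0, 0.5], "twist": [0, 0, 0]}, {"travel": [0, 0, 1], "twist": [0, 0, 0]}, {"travel": [0, 0, 1], "twist": [0, 0, 0]}, {"travel": [-1, 0, 0.5], "twist": [0, 0, 0]}, {"travel": [-1, 0, 0], "twist": [0, 0, 0]}, {"travel": [-0.4, 0, 0], "twist": [0, 0, 0]}]' --jaw 0.6

```text
time_s: 15.2
ee_pos: [0.5387, -0.0254, 0.1716]
eef_rot: [-0.0, 0.708, 0.706, -0.0]
ft_force: [0.0, -0.4, 0.1]
opening: 0.073
finger_force: 0.0
```

Run:
```python
from look import *
t,s=look("2",{"red":((.397,-.295),22),"green":((.49,-.211),22),"white":((.661,-.0255),16)}); pointer(t,s); print(get_obs()["ee_pos"])
```

```text
red top [442.8 289.6] [ 0.397  -0.2937] yaw 0.575 el 4.2 mu -5.7
red scene [192.3 263.1] [ 0.4017 -0.2954] yaw 0.549 el 3.6 mu -2.8
   tri [ 0.3971 -0.2956  0.0569] 0.0007
green top [409.7 253.3] [ 0.4883 -0.2101] yaw -0.876 el 3.0 mu -7.6
green scene [240.  281.6] [ 0.4928 -0.2123] yaw -0.872 el 3.9 mu -3.7
   tri [ 0.4888 -0.2118  0.0566] 0.001
white top none
white scene [349.5 312.4] [ 0.6628 -0.0243] yaw -0.02 el 4.5 mu -4.7
pointer top 29 [0.6553 0.2459] angle 1.594
pointer scene 39 [0.6519 0.2455] angle 1.306
[ 0.53936815 -0.02545711  0.17151876]
```

Call:
move_arm --motion '[{"travel": [-0.17, -0.622, -0.3], "twist": [0, 0, -0.0463]}, {"travel": [-0.17, -0.622, -0.3], "twist": [0, 0, -0.0463]}, {"travel": [-0.17, -0.622, -0.3], "twist": [0, 0, -0.0463]}, {"travel": [-0.17, -0.622, -0.3], "twist": [0, 0, -0.0463]}, {"travel": [-0.17, -0.622, -0.3], "twist": [0, 0, -0.0463]}, {"travel": [-0.17, -0.622, -0.3], "twist": [0, 0, -0.0463]}, {"travel": [0, 0, 0], "twist": [0, 0, 0]}, {"travel": [0, 0, -0.4], "twist": [0, 0, 0]}, {"travel": [0, 0, -0.4], "twist": [0, 0, 0]}, {"travel": [0, 0, -0.24], "twist": [0, 0, 0]}]'

```text
time_s: 16.55
ee_pos: [0.4907, -0.2117, 0.0289]
eef_rot: [-0.0, 0.94, 0.342, -0.0]
ft_force: [-0.2, 0.5, 0.3]
opening: 0.073
finger_force: 0.0
```

Call:
move_arm --motion '[{"travel": [0, 0, -0.15], "twist": [0, 0, 0]}, {"travel": [0, 0, 0], "twist": [0, 0, 0]}, {"travel": [0, 0, 0], "twist": [0, 0, 0]}, {"travel": [0, 0, 0], "twist": [0, 0, 0]}, {"travel": [0, 0, 0], "twist": [0, 0, 0]}, {"travel": [0, 0, 0], "twist": [0, 0, 0]}, {"travel": [0, 0, 0], "twist": [0, 0, 0]}, {"travel": [0, 0, 0], "twist": [0, 0, 0]}, {"travel": [0, 0, 0], "twist": [0, 0, 0]}, {"travel": [0, 0, 0], "twist": [0, 0, 0]}]' --jaw -1

```text
time_s: 17.8
ee_pos: [0.4902, -0.2122, 0.0222]
eef_rot: [0.0, 0.94, 0.341, 0.0]
ft_force: [-1.5, 0.8, 6.0]
opening: 0.0499
finger_force: 15.0
```

Call:
move_arm --motion '[{"travel": [0, 0, 1], "twist": [0, 0, 0]}, {"travel": [0, 0, 1], "twist": [0, 0, 0]}, {"travel": [0.4275, 0.6675, 0], "twist": [0, 0, 0.0348]}, {"travel": [0.4275, 0.6675, 0], "twist": [0, 0, 0.0348]}, {"travel": [0.4275, 0.6675, 0], "twist": [0, 0, 0.0348]}, {"travel": [0.4275, 0.6675, 0], "twist": [0, 0, 0.0348]}, {"travel": [0.4275, 0.6675, 0], "twist": [0, 0, 0.0348]}, {"travel": [0.4275, 0.6675, 0], "twist": [0, 0, 0.0348]}, {"travel": [0.4275, 0.6675, 0], "twist": [0, 0, 0.0348]}, {"travel": [0.4275, 0.6675, 0], "twist": [0, 0, 0.0348]}]'

```text
time_s: 19.05
ee_pos: [0.6615, 0.0561, 0.1216]
eef_rot: [-0.0, 0.706, 0.708, -0.0]
ft_force: [-0.5, -0.4, -2.4]
opening: 0.0499
finger_force: 15.0
```

Call:
move_arm --motion '[{"travel": [0, 0, 0], "twist": [0, 0, 0]}, {"travel": [0, 0, -0.5], "twist": [0, 0, 0]}, {"travel": [0, 0, -0.6], "twist": [0, 0, 0]}, {"travel": [0, 0, -0.5], "twist": [0, 0, 0]}, {"travel": [0, 0, -0.24], "twist": [0, 0, 0]}, {"travel": [0, 0, -0.1], "twist": [0, 0, 0]}, {"travel": [0, 0, -0.05], "twist": [0, 0, 0]}, {"travel": [0, 0, 0], "twist": [0, 0, 0]}, {"travel": [0, 0, 0], "twist": [0, 0, 0]}, {"travel": [0, 0, 0], "twist": [0, 0, 0]}]'

```text
time_s: 20.3
ee_pos: [0.6613, 0.0549, 0.0228]
eef_rot: [0.0, 0.707, 0.707, 0.0]
ft_force: [-0.5, -0.3, -0.9]
opening: 0.05
finger_force: 15.0
```

Call:
move_arm --motion '[{"travel": [0, 0, 0], "twist": [0, 0, 0]}, {"travel": [0, 0, 0], "twist": [0, 0, 0]}, {"travel": [0, 0, 0], "twist": [0, 0, 0]}, {"travel": [0, 0, 0], "twist": [0, 0, 0]}, {"travel": [0, 0, 0.5], "twist": [0, 0, 0]}, {"travel": [0, 0, 1], "twist": [0, 0, 0]}, {"travel": [0, 0, 1], "twist": [0, 0, 0]}, {"travel": [-0.7, -0.7, 0.5], "twist": [0, 0, 0.03]}, {"travel": [-0.7, -0.7, 0], "twist": [0, 0, 0.03]}, {"travel": [-0.7, -0.7, 0], "twist": [0, 0, 0.03]}]' --jaw 0.6

```text
time_s: 21.55
ee_pos: [0.5551, -0.051, 0.1729]
eef_rot: [0.0, 0.599, 0.8, 0.0]
ft_force: [-0.3, -0.4, 0.4]
opening: 0.0729
finger_force: 0.0
```

Run:
```python
from look import *
t,s=look("3",{"red":((.397,-.295),25),"green":((.661,.055),16),"white":((.661,-.0255),16)}); print(get_obs()["ee_pos"])
```

```text
red top [442.7 289.6] [ 0.3969 -0.2935] yaw 0.576 el 4.3 mu -5.5
red scene [192.3 263. ] [ 0.4015 -0.2954] yaw 0.551 el 3.6 mu -3.0
   tri [ 0.397  -0.2955  0.057 ] 0.0009
green top [308.3 185.8] [0.6608 0.0529] yaw -0.041 el 2.9 mu -7.6
green scene [380.9 299.6] [0.6649 0.0504] yaw -0.075 el 4.0 mu -3.4
   tri [0.6622 0.0528 0.0567] 0.0007
white top none
white scene [350.1 311.9] [ 0.6624 -0.0225] yaw -0.018 el 4.4 mu -5.0
[ 0.55309784 -0.05214685  0.17227898]
```

Call:
move_arm --motion '[{"travel": [-0.446, -0.696, -0.257], "twist": [0, 0, 0.0127]}, {"travel": [-0.446, -0.696, -0.257], "twist": [0, 0, 0.0127]}, {"travel": [-0.446, -0.696, -0.257], "twist": [0, 0, 0.0127]}, {"travel": [-0.446, -0.696, -0.257], "twist": [0, 0, 0.0127]}, {"travel": [-0.446, -0.696, -0.257], "twist": [0, 0, 0.0127]}, {"travel": [-0.446, -0.696, -0.257], "twist": [0, 0, 0.0127]}, {"travel": [-0.446, -0.696, -0.257], "twist": [0, 0, 0.0127]}, {"travel": [0, 0, 0], "twist": [0, 0, 0]}, {"travel": [0, 0, 0], "twist": [0, 0, 0]}, {"travel": [0, 0, 0], "twist": [0, 0, 0]}]'

```text
time_s: 22.9
ee_pos: [0.4008, -0.2932, 0.0828]
eef_rot: [0.0, 0.483, 0.875, -0.0]
ft_force: [-0.9, -0.6, -0.3]
opening: 0.073
finger_force: 0.0
```

Call:
move_arm --motion '[{"travel": [-0.08, -0.046, 0], "twist": [0, 0, 0]}, {"travel": [0, 0, -0.3], "twist": [0, 0, 0]}, {"travel": [0, 0, -0.4], "twist": [0, 0, 0]}, {"travel": [0, 0, -0.3], "twist": [0, 0, 0]}, {"travel": [0, 0, -0.14], "twist": [0, 0, 0]}, {"travel": [0, 0, -0.08], "twist": [0, 0, 0]}, {"travel": [0, 0, 0], "twist": [0, 0, 0]}, {"travel": [0, 0, 0], "twist": [0, 0, 0]}, {"travel": [0, 0, 0], "twist": [0, 0, 0]}, {"travel": [0, 0, 0], "twist": [0, 0, 0]}]'

```text
time_s: 24.15
ee_pos: [0.3961, -0.2961, 0.0217]
eef_rot: [0.0, 0.484, 0.875, -0.0]
ft_force: [-0.9, 0.2, 0.2]
opening: 0.0728
finger_force: 0.0
```

Call:
move_arm --motion '[{"travel": [0, 0, 0], "twist": [0, 0, 0]}, {"travel": [0, 0, 0], "twist": [0, 0, 0]}, {"travel": [0, 0, 0], "twist": [0, 0, 0]}, {"travel": [0, 0, 0], "twist": [0, 0, 0]}, {"travel": [0, 0, 0], "twist": [0, 0, 0]}, {"travel": [0, 0, 0], "twist": [0, 0, 0]}, {"travel": [0, 0, 0], "twist": [0, 0, 0]}, {"travel": [0, 0, 0.4], "twist": [0, 0, 0]}, {"travel": [0, 0, 0.8], "twist": [0, 0, 0]}, {"travel": [0, 0, 0.8], "twist": [0, 0, 0]}]' --jaw -1

```text
time_s: 25.4
ee_pos: [0.3956, -0.2957, 0.1223]
eef_rot: [-0.001, 0.484, 0.875, 0.0]
ft_force: [0.3, -0.2, -2.1]
opening: 0.0497
finger_force: 15.0
```

Call:
move_arm --motion '[{"travel": [0.531, 0.861, 0], "twist": [0, 0, -0.0179]}, {"travel": [0.531, 0.861, 0], "twist": [0, 0, -0.0179]}, {"travel": [0.531, 0.861, 0], "twist": [0, 0, -0.0179]}, {"travel": [0.531, 0.861, 0], "twist": [0, 0, -0.0179]}, {"travel": [0.531, 0.861, 0], "twist": [0, 0, -0.0179]}, {"travel": [0.531, 0.861, 0], "twist": [0, 0, -0.0179]}, {"travel": [0.531, 0.861, 0], "twist": [0, 0, -0.0179]}, {"travel": [0.531, 0.861, 0], "twist": [0, 0, -0.0179]}, {"travel": [0.531, 0.861, 0], "twist": [0, 0, -0.0179]}, {"travel": [0.531, 0.861, 0], "twist": [0, 0, -0.0179]}]'

```text
time_s: 26.65
ee_pos: [0.6619, 0.136, 0.1211]
eef_rot: [-0.0, 0.708, 0.706, -0.0]
ft_force: [0.2, -0.1, -0.5]
opening: 0.0498
finger_force: 15.0
```

Call:
move_arm --motion '[{"travel": [0, 0, 0], "twist": [0, 0, 0]}, {"travel": [0, 0, -0.5], "twist": [0, 0, 0]}, {"travel": [0, 0, -0.6], "twist": [0, 0, 0]}, {"travel": [0, 0, -0.5], "twist": [0, 0, 0]}, {"travel": [0, 0, -0.24], "twist": [0, 0, 0]}, {"travel": [0, 0, -0.1], "twist": [0, 0, 0]}, {"travel": [0, 0, -0.05], "twist": [0, 0, 0]}, {"travel": [0, 0, 0], "twist": [0, 0, 0]}, {"travel": [0, 0, 0], "twist": [0, 0, 0]}, {"travel": [0, 0, 0], "twist": [0, 0, 0]}]'

```text
time_s: 27.9
ee_pos: [0.6617, 0.1345, 0.0224]
eef_rot: [0.0, 0.708, 0.707, 0.0]
ft_force: [-0.0, 0.2, -1.3]
opening: 0.0492
finger_force: 15.0
```

Call:
move_arm --motion '[{"travel": [0, 0, 0], "twist": [0, 0, 0]}, {"travel": [0, 0, 0], "twist": [0, 0, 0]}, {"travel": [0, 0, 0], "twist": [0, 0, 0]}, {"travel": [0, 0, 0], "twist": [0, 0, 0]}, {"travel": [0, 0, 0.5], "twist": [0, 0, 0]}, {"travel": [0, 0, 1], "twist": [0, 0, 0]}, {"travel": [0, 0, 1], "twist": [0, 0, 0]}, {"travel": [-0.6, -1, 0.4], "twist": [0, 0, 0]}, {"travel": [-0.6, -1, 0], "twist": [0, 0, 0]}, {"travel": [-0.6, -1, 0], "twist": [0, 0, 0]}]' --jaw 0.6

```text
time_s: 29.15
ee_pos: [0.5706, -0.0168, 0.1674]
eef_rot: [0.0, 0.707, 0.707, 0.0]
ft_force: [0.4, -0.3, 0.1]
opening: 0.0727
finger_force: 0.0
```

Call:
move_arm --motion '[{"travel": [0, -1, 0], "twist": [0, 0, 0]}, {"travel": [0, -1, 0], "twist": [0, 0, 0]}, {"travel": [0, -1, 0], "twist": [0, 0, 0]}, {"travel": [0, -1, 0], "twist": [0, 0, 0]}, {"travel": [0, -1, 0], "twist": [0, 0, 0]}, {"travel": [0, 0, 0], "twist": [0, 0, 0]}, {"travel": [0, 0, 0], "twist": [0, 0, 0]}, {"travel": [0, 0, 0], "twist": [0, 0, 0]}, {"travel": [0, 0, 0], "twist": [0, 0, 0]}, {"travel": [0, 0, 0], "twist": [0, 0, 0]}]' --jaw -1

```text
time_s: 30.4
ee_pos: [0.5716, -0.265, 0.167]
eef_rot: [0.0, 0.707, 0.707, -0.0]
ft_force: [0.2, 0.3, -0.4]
opening: 0.0002
finger_force: 0.0
```

Run:
```python
from look import *
t,s=look("4",{"red":((.661,.135),16),"green":((.661,.055),16),"white":((.661,-.0255),13)}); pointer(t,s); print(get_obs()["ee_pos"])
def crop(i,x,y,w,h,k): return cv2.resize(i[y:y+h,x:x+w],None,fx=k,fy=k,interpolation=cv2.INTER_CUBIC)
cv2.imwrite("pics/c3.png",np.vstack([crop(t,220,155,200,60,4),crop(s,260,235,210,130,3)[:, :800] if 0 else cv2.copyMakeBorder(crop(s,260,235,200,110,3),0,0,0,200,0)]))
```

```text
red top [277.2 185.2] [0.6613 0.1341] yaw 0.032 el 3.2 mu -7.1
red scene [413.7 285.1] [0.6647 0.1321] yaw -0.04 el 4.0 mu -4.3
   tri [0.6625 0.1345 0.058 ] 0.0004
green top [308.2 185.7] [0.6609 0.0531] yaw -0.032 el 3.1 mu -7.4
green scene [380.8 299.4] [0.6643 0.0505] yaw -0.075 el 4.1 mu -3.8
   tri [0.6621 0.0528 0.0576] 0.0011
white top [337.5 185.5] [ 0.6626 -0.0232] yaw 0.003 el 3.4 mu -6.7
white scene [347.  310.4] [ 0.6566 -0.0271] yaw -0.209 el 5.4 mu -6.2
   tri [ 0.6601 -0.0258  0.0708] 0.0058
pointer top 30 [0.6549 0.2453] angle 1.566
pointer scene 40 [0.652  0.2457] angle 1.32
[ 0.5715551  -0.2652394   0.16702659]
```

View pics/c3.png

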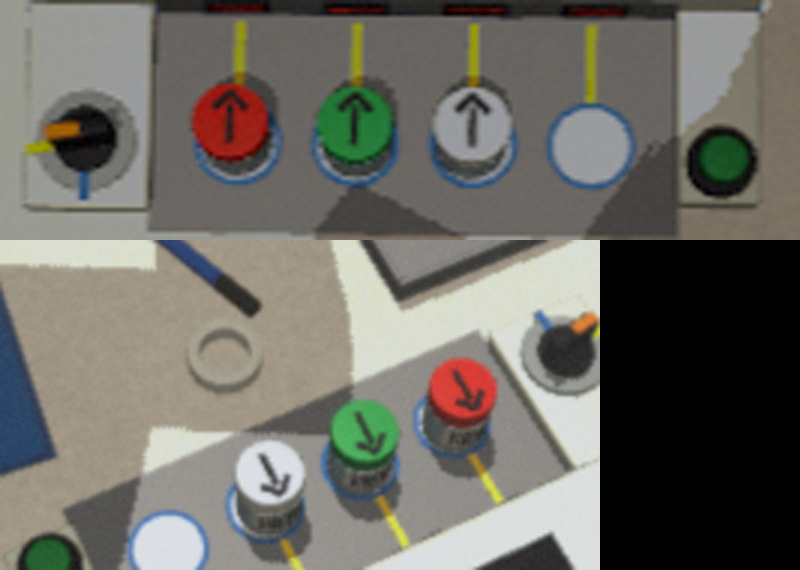

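The jars stand upright in bays 1–3 (red, green, white) with their arrows along the yellow lines, and the selector is on yellow. Next is the button.

Call:
move_arm --motion '[{"travel": [0.5, 0.497, 0], "twist": [0, 0, 0]}, {"travel": [0.5, 0.497, 0], "twist": [0, 0, 0]}, {"travel": [0.5, 0.497, -0.2], "twist": [0, 0, 0]}, {"travel": [0, 0, -0.6], "twist": [0, 0, 0]}, {"travel": [0, 0, -0.6], "twist": [0, 0, 0]}, {"travel": [0, 0, -0.5], "twist": [0, 0, 0]}, {"travel": [0, 0, -0.4], "twist": [0, 0, 0]}, {"travel": [0, 0, -0.1], "twist": [0, 0, 0]}, {"travel": [0, 0, 0], "twist": [0, 0, 0]}, {"travel": [0, 0, 0], "twist": [0, 0, 0]}]'

```text
time_s: 31.75
ee_pos: [0.6471, -0.1912, 0.048]
eef_rot: [0.001, 0.708, 0.707, 0.0]
ft_force: [0.0, -0.0, 0.7]
opening: 0.0006
finger_force: 0.0
```

Call:
move_arm --motion '[{"travel": [0, 0, -0.06], "twist": [0, 0, 0]}, {"travel": [0, 0, -0.06], "twist": [0, 0, 0]}, {"travel": [0, 0, -0.06], "twist": [0, 0, 0]}, {"travel": [0, 0, -0.06], "twist": [0, 0, 0]}, {"travel": [0, 0, -0.04], "twist": [0, 0, 0]}, {"travel": [0, 0, -0.04], "twist": [0, 0, 0]}, {"travel": [0, 0, 0], "twist": [0, 0, 0]}, {"travel": [0, 0, 0], "twist": [0, 0, 0]}, {"travel": [0, 0, 0], "twist": [0, 0, 0]}, {"travel": [0, 0, 0], "twist": [0, 0, 0]}]'

```text
time_s: 33.0
ee_pos: [0.6471, -0.1912, 0.0353]
eef_rot: [-0.0, 0.708, 0.707, -0.0]
ft_force: [-24.7, 7.1, 66.0]
opening: 0.0008
finger_force: 33.0
```

Call:
move_arm --motion '[{"travel": [0, 0, 0.05], "twist": [0, 0, 0]}, {"travel": [0, 0, 0], "twist": [0, 0, 0]}, {"travel": [0, 0, 0], "twist": [0, 0, 0]}, {"travel": [0, 0, 0], "twist": [0, 0, 0]}, {"travel": [0, 0, 0], "twist": [0, 0, 0]}, {"travel": [0, 0, 0], "twist": [0, 0, 0]}, {"travel": [0, 0, 0], "twist": [0, 0, 0]}, {"travel": [0, 0, 0], "twist": [0, 0, 0]}, {"travel": [0, 0, 0], "twist": [0, 0, 0]}, {"travel": [0, 0, 0], "twist": [0, 0, 0]}]'

```text
time_s: 34.25
ee_pos: [0.647, -0.1912, 0.0358]
eef_rot: [0.0, 0.708, 0.707, 0.0]
ft_force: [-13.3, 3.4, 37.0]
opening: 0.0004
finger_force: 18.1
```

Call:
move_arm --motion '[{"travel": [0, 0, 0.04], "twist": [0, 0, 0]}, {"travel": [0, 0, 0], "twist": [0, 0, 0]}, {"travel": [0, 0, 0], "twist": [0, 0, 0]}, {"travel": [0, 0, 0], "twist": [0, 0, 0]}, {"travel": [0, 0, 0], "twist": [0, 0, 0]}, {"travel": [0, 0, 0], "twist": [0, 0, 0]}, {"travel": [0, 0, 0], "twist": [0, 0, 0]}, {"travel": [0, 0, 0], "twist": [0, 0, 0]}, {"travel": [0, 0, 0], "twist": [0, 0, 0]}, {"travel": [0, 0, 0], "twist": [0, 0, 0]}]'

```text
time_s: 35.5
ee_pos: [0.6468, -0.1911, 0.0362]
eef_rot: [0.0, 0.708, 0.707, 0.0]
ft_force: [-3.2, 1.3, 11.9]
opening: 0.0007
finger_force: 6.2
```

Call:
move_arm --motion '[{"travel": [0, 0, 0.04], "twist": [0, 0, 0]}, {"travel": [0, 0, 0], "twist": [0, 0, 0]}, {"travel": [0, 0, 0], "twist": [0, 0, 0]}, {"travel": [0, 0, 0], "twist": [0, 0, 0]}, {"travel": [0, 0, 0], "twist": [0, 0, 0]}, {"travel": [0, 0, 0], "twist": [0, 0, 0]}, {"travel": [0, 0, 0], "twist": [0, 0, 0]}, {"travel": [0, 0, 0], "twist": [0, 0, 0]}, {"travel": [0, 0, 0], "twist": [0, 0, 0]}, {"travel": [0, 0, 0], "twist": [0, 0, 0]}]'

```text
time_s: 36.75
ee_pos: [0.6465, -0.191, 0.0375]
eef_rot: [0.0, 0.708, 0.707, 0.0]
ft_force: [4.4, -1.3, 3.4]
opening: 0.0005
finger_force: 2.0
```

Call:
move_arm --motion '[{"travel": [0, 0, 0.04], "twist": [0, 0, 0]}, {"travel": [0, 0, 0], "twist": [0, 0, 0]}, {"travel": [0, 0, 0], "twist": [0, 0, 0]}, {"travel": [0, 0, 0], "twist": [0, 0, 0]}, {"travel": [0, 0, 0], "twist": [0, 0, 0]}, {"travel": [0, 0, 0], "twist": [0, 0, 0]}, {"travel": [0, 0, 0], "twist": [0, 0, 0]}, {"travel": [0, 0, 0], "twist": [0, 0, 0]}, {"travel": [0, 0, 0], "twist": [0, 0, 0]}, {"travel": [0, 0, 0], "twist": [0, 0, 0]}]'

```text
time_s: 38.0
ee_pos: [0.6463, -0.1909, 0.0394]
eef_rot: [-0.0, 0.708, 0.707, -0.0]
ft_force: [-1.3, -0.2, 2.5]
opening: 0.0004
finger_force: 1.5
```

Call:
move_arm --motion '[{"travel": [0, 0, 0.04], "twist": [0, 0, 0]}, {"travel": [0, 0, 0], "twist": [0, 0, 0]}, {"travel": [0, 0, 0], "twist": [0, 0, 0]}, {"travel": [0, 0, 0], "twist": [0, 0, 0]}, {"travel": [0, 0, 0], "twist": [0, 0, 0]}, {"travel": [0, 0, 0], "twist": [0, 0, 0]}, {"travel": [0, 0, 0], "twist": [0, 0, 0]}, {"travel": [0, 0, 0], "twist": [0, 0, 0]}, {"travel": [0, 0, 0], "twist": [0, 0, 0]}, {"travel": [0, 0, 0], "twist": [0, 0, 0]}]'

```text
time_s: 39.25
ee_pos: [0.6465, -0.191, 0.0415]
eef_rot: [-0.0, 0.708, 0.707, -0.0]
ft_force: [-1.8, 0.2, 0.5]
opening: 0.0005
finger_force: 0.9
```

Call:
move_arm --motion '[{"travel": [0, 0, 0.4], "twist": [0, 0, 0]}, {"travel": [0, 0, 0.8], "twist": [0, 0, 0]}, {"travel": [0, 0, 1], "twist": [0, 0, 0]}, {"travel": [-0.8, 0, 0.3], "twist": [0, 0, 0]}, {"travel": [-0.8, 0, 0], "twist": [0, 0, 0]}, {"travel": [0, 0, 0], "twist": [0, 0, 0]}, {"travel": [0, 0, 0], "twist": [0, 0, 0]}, {"travel": [0, 0, 0], "twist": [0, 0, 0]}, {"travel": [0, 0, 0], "twist": [0, 0, 0]}, {"travel": [0, 0, 0], "twist": [0, 0, 0]}]' --jaw 0.6

```text
time_s: 40.5
ee_pos: [0.5667, -0.1909, 0.1663]
eef_rot: [-0.0, 0.708, 0.707, -0.0]
ft_force: [-0.0, 0.0, -0.0]
opening: 0.0731
finger_force: 0.0
```

```bash
cat > trayc.py <<'E'
from look import *
for n,tag in(("top","t_5"),("scene","s_5")):
    i=cv2.imread(f"pics/{tag}.png"); g=cv2.cvtColor(i,cv2.COLOR_BGR2GRAY)
E
python3 - <<'E'
from look import *
t,s=look("5",{"red":((.661,.135),16),"green":((.661,.055),16),"white":((.661,-.0255),13)}); pointer(t,s); print(get_obs()["ee_pos"])
def crop(i,x,y,w,h,k): return cv2.resize(i[y:y+h,x:x+w],None,fx=k,fy=k,interpolation=cv2.INTER_CUBIC)
o=np.zeros((600,800,3),np.uint8); o[:240]=crop(t,220,155,200,60,4); o[240:600,:360]=crop(t,172,208,120,120,3); o[240:600,360:800]=crop(s,260,150,220,180,2)
cv2.imwrite("pics/c4.png",o)
E
```

```text
red top [277.2 185.1] [0.6614 0.134 ] yaw 0.028 el 3.4 mu -7.0
red scene [413.7 285.2] [0.6649 0.132 ] yaw -0.041 el 4.0 mu -4.0
   tri [0.6626 0.1344 0.0579] 0.0004
green top [308.2 185.8] [0.6608 0.053 ] yaw -0.035 el 3.1 mu -7.6
green scene [380.9 299.5] [0.6648 0.0505] yaw -0.077 el 4.0 mu -3.5
   tri [0.6622 0.0529 0.057 ] 0.0008
white top [336.4 185.6] [ 0.6622 -0.0204] yaw 1.963 el 2.4 mu 2.6
white scene [347.5 310.5] [ 0.6572 -0.0262] yaw 1.379 el 3.1 mu 0.1
   tri [ 0.66   -0.0237  0.0683] 0.0072
pointer top 30 [0.6549 0.2453] angle 1.566
pointer scene 39 [0.6519 0.2455] angle 1.306
[ 0.56657462 -0.19093634  0.16633934]
```

View pics/c4.png

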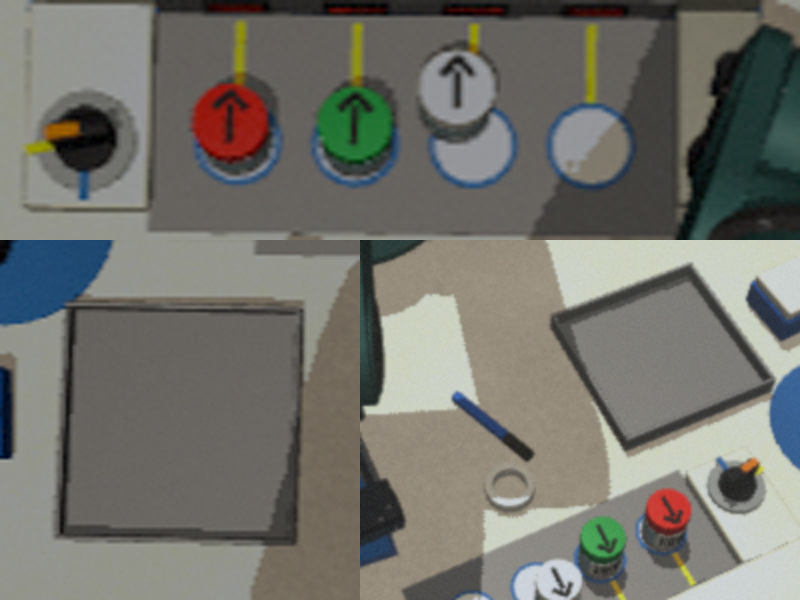

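The white jar was knocked about 3 cm towards its window; in the top view its cap is at about (334,177). It may have moved before the press, so I'll reseat it and press again.

Run:
```python
from look import *
t=cv2.imread("pics/t_5.png"); s=cv2.imread("pics/s_5.png")
for V in(105,125,140):
  for n,i,x,y,v in(("top",t,334.3,177.5,V),("scene",s,360,321,V+50)):
    p=proj(n,onz("top",(334.3,177.5),.064)); m=mask(i,(0,0,v),(180,75,255)); z=np.zeros_like(m); cv2.circle(z,tuple(int(round(a)) for a in p),11,255,-1); m&=z
    m=cv2.morphologyEx(m,cv2.MORPH_OPEN,np.ones((3,3)))
    c=cv2.findContours(m,0,1)[0]
    if not c: continue
    h=cv2.convexHull(max(c,key=cv2.contourArea)); a=arrow(n,i,h,.064)
    print(n,v,cv2.contourArea(h),p.round(1),ctr(h).round(1),onz(n,ctr(h),.064)[:2].round(4),np.round(a,3))
```

```text
top 105 252.0 [334.3 177.5] [333.5 176.8] [ 0.6855 -0.0126] [ -3.087 479.21   -7.415   3.226]
scene 155 314.5 [357.9 318.9] [357.5 318.5] [ 0.6828 -0.0149] [  3.06  345.812  -6.779   3.552]
top 125 209.5 [334.3 177.5] [333.6 177.4] [ 0.6839 -0.0129] [ -3.062 389.409  -7.676   3.022]
scene 175 299.5 [357.9 318.9] [357.5 318.7] [ 0.683  -0.0152] [  3.058 355.6    -6.694   3.596]
top 140 175.0 [334.3 177.5] [334. 178.] [ 0.6823 -0.0138] [ -3.093 276.293  -7.691   3.243]
scene 190 286.0 [357.9 318.9] [357.5 318.5] [ 0.6828 -0.0149] [  3.06  345.034  -6.784   3.551]
```

Call:
move_arm --motion '[{"travel": [0.587, 0.882, 0], "twist": [0, 0, 0]}, {"travel": [0.587, 0.882, -0.2], "twist": [0, 0, 0]}, {"travel": [0.587, 0.882, -0.3], "twist": [0, 0, 0]}, {"travel": [0.587, 0.882, -0.3], "twist": [0, 0, 0]}, {"travel": [0, 0, 0], "twist": [0, 0, 0]}, {"travel": [0, 0, -0.4], "twist": [0, 0, 0]}, {"travel": [0, 0, -0.6], "twist": [0, 0, 0]}, {"travel": [0, 0, -0.6], "twist": [0, 0, 0]}, {"travel": [0, 0, -0.3], "twist": [0, 0, 0]}, {"travel": [0, 0, -0.18], "twist": [0, 0, 0]}]' --jaw 0.45

```text
time_s: 41.85
ee_pos: [0.6835, -0.0152, 0.0217]
eef_rot: [-0.0, 0.708, 0.706, -0.0]
ft_force: [-0.5, 0.3, 0.2]
opening: 0.0661
finger_force: 0.0
```

Call:
move_arm --motion '[{"travel": [0, 0, 0], "twist": [0, 0, 0]}, {"travel": [0, 0, 0], "twist": [0, 0, 0]}, {"travel": [0, 0, 0], "twist": [0, 0, 0]}, {"travel": [0, 0, 0], "twist": [0, 0, 0]}, {"travel": [0, 0, 0], "twist": [0, 0, 0]}, {"travel": [0, 0, 0], "twist": [0, 0, 0]}, {"travel": [0, 0, 0], "twist": [0, 0, 0]}, {"travel": [0, 0, 0], "twist": [0, 0, 0]}, {"travel": [0, 0, 0.2], "twist": [0, 0, 0]}, {"travel": [0, 0, 0.2], "twist": [0, 0, 0]}]' --jaw -1

```text
time_s: 43.1
ee_pos: [0.6838, -0.0145, 0.0431]
eef_rot: [-0.0, 0.708, 0.707, -0.0]
ft_force: [0.2, 1.2, -0.9]
opening: 0.0498
finger_force: 15.0
```

Call:
move_arm --motion '[{"travel": [-0.228, -0.111, 0], "twist": [0, 0, 0]}, {"travel": [-0.228, -0.111, 0], "twist": [0, 0, 0]}, {"travel": [0, 0, 0], "twist": [0, 0, 0]}, {"travel": [0, 0, -0.2], "twist": [0, 0, 0]}, {"travel": [0, 0, -0.1], "twist": [0, 0, 0]}, {"travel": [0, 0, -0.06], "twist": [0, 0, 0]}, {"travel": [0, 0, -0.03], "twist": [0, 0, 0]}, {"travel": [0, 0, 0], "twist": [0, 0, 0]}, {"travel": [0, 0, 0], "twist": [0, 0, 0]}, {"travel": [0, 0, 0], "twist": [0, 0, 0]}]'

```text
time_s: 44.35
ee_pos: [0.6611, -0.0256, 0.0232]
eef_rot: [-0.0, 0.708, 0.707, -0.0]
ft_force: [-2.8, 0.5, 5.5]
opening: 0.0499
finger_force: 15.0
```

Call:
move_arm --motion '[{"travel": [0, 0, 0], "twist": [0, 0, 0]}, {"travel": [0, 0, 0], "twist": [0, 0, 0]}, {"travel": [0, 0, 0], "twist": [0, 0, 0]}, {"travel": [0, 0, 0], "twist": [0, 0, 0]}, {"travel": [0, 0, 0.5], "twist": [0, 0, 0]}, {"travel": [0, 0, 1], "twist": [0, 0, 0]}, {"travel": [0, 0, 1], "twist": [0, 0, 0]}, {"travel": [-0.48, -0.8, 0], "twist": [0, 0, 0]}, {"travel": [-0.48, -0.8, 0], "twist": [0, 0, 0]}, {"travel": [-0.48, -0.8, 0], "twist": [0, 0, 0]}]' --jaw 0.45

```text
time_s: 45.6
ee_pos: [0.5883, -0.1467, 0.1482]
eef_rot: [0.0, 0.707, 0.707, 0.0]
ft_force: [0.8, 0.2, -0.2]
opening: 0.0661
finger_force: 0.0
```

Call:
move_arm --motion '[{"travel": [0, -0.9, 0], "twist": [0, 0, 0]}, {"travel": [0, 0, 0], "twist": [0, 0, 0]}, {"travel": [0, 0, 0], "twist": [0, 0, 0]}, {"travel": [0, 0, 0], "twist": [0, 0, 0]}, {"travel": [0, 0, 0], "twist": [0, 0, 0]}, {"travel": [0, 0, 0], "twist": [0, 0, 0]}, {"travel": [0, 0, 0], "twist": [0, 0, 0]}, {"travel": [0, 0, 0], "twist": [0, 0, 0]}, {"travel": [0, 0, 0], "twist": [0, 0, 0]}, {"travel": [0, 0, 0], "twist": [0, 0, 0]}]' --jaw -1

```text
time_s: 46.85
ee_pos: [0.5891, -0.1907, 0.148]
eef_rot: [-0.0, 0.708, 0.707, 0.0]
ft_force: [-0.2, 0.5, -0.3]
opening: 0.0008
finger_force: 0.0
```

```bash
cat >> look.py <<'E'
def white(t,s,X):
    for n,i,v in(("top",t,105),("scene",s,165)):
        p=proj(n,np.array([X[0],X[1],.064])); m=mask(i,(0,0,v),(180,75,255)); z=np.zeros_like(m); cv2.circle(z,tuple(int(round(a)) for a in p),11,255,-1)
        m=cv2.morphologyEx(m&z,cv2.MORPH_OPEN,np.ones((3,3))); c=cv2.findContours(m,0,1)[0]
        if not c: print("white none",n); continue
        h=cv2.convexHull(max(c,key=cv2.contourArea)); a,sk,mu,e=arrow(n,i,h,.064); a=(a+(np.pi if mu<0 else 0)+np.pi)%(2*np.pi)-np.pi
        print("white",n,cv2.contourArea(h),ctr(h).round(1),onz(n,ctr(h),.064)[:2].round(4),"yaw",round(a,3))
E
python3 - <<'E'
from look import *
t,s=look("6",{"red":((.661,.135),16),"green":((.661,.055),16)}); white(t,s,(.661,-.0256)); pointer(t,s); print(get_obs()["ee_pos"])
def crop(i,x,y,w,h,k): return cv2.resize(i[y:y+h,x:x+w],None,fx=k,fy=k,interpolation=cv2.INTER_CUBIC)
cv2.imwrite("pics/c5.png",crop(t,220,155,200,60,4))
E
```

```text
red top [277.2 185.2] [0.6613 0.1341] yaw 0.028 el 3.4 mu -7.0
red scene [413.7 285.3] [0.6649 0.1319] yaw -0.039 el 4.0 mu -4.0
   tri [0.6626 0.1345 0.0576] 0.0004
green top [308.3 185.8] [0.6608 0.0529] yaw -0.031 el 3.2 mu -7.5
green scene [380.8 299.3] [0.6642 0.0506] yaw -0.079 el 4.1 mu -3.9
   tri [0.662  0.0528 0.0578] 0.0008
white top 264.0 [337.6 185.8] [ 0.6618 -0.0234] yaw 0.012
white scene 337.5 [349.  311.8] [ 0.6611 -0.0246] yaw -0.034
pointer top 30 [0.6549 0.2453] angle 1.566
pointer scene 39 [0.6519 0.2455] angle 1.306
[ 0.58907604 -0.19070054  0.1479774 ]
```

View pics/c5.png

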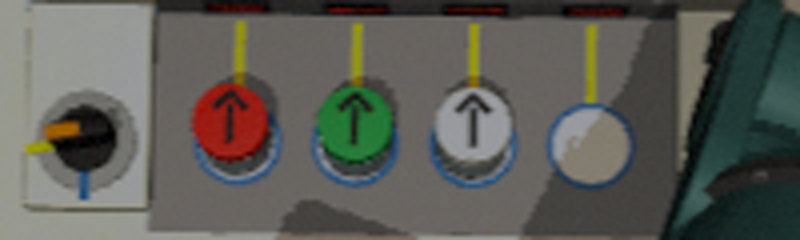

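All three jars are back in place. Second press.

Call:
move_arm --motion '[{"travel": [0.383, 0, 0], "twist": [0, 0, 0]}, {"travel": [0.383, 0, 0], "twist": [0, 0, 0]}, {"travel": [0.383, 0, -0.2], "twist": [0, 0, 0]}, {"travel": [0, 0, -0.6], "twist": [0, 0, 0]}, {"travel": [0, 0, -0.6], "twist": [0, 0, 0]}, {"travel": [0, 0, -0.5], "twist": [0, 0, 0]}, {"travel": [0, 0, -0.1], "twist": [0, 0, 0]}, {"travel": [0, 0, -0.08], "twist": [0, 0, 0]}, {"travel": [0, 0, 0], "twist": [0, 0, 0]}, {"travel": [0, 0, 0], "twist": [0, 0, 0]}]'

```text
time_s: 48.2
ee_pos: [0.6471, -0.1908, 0.0449]
eef_rot: [0.001, 0.708, 0.707, 0.0]
ft_force: [-0.6, -0.8, 0.2]
opening: 0.0003
finger_force: 0.0
```

Call:
move_arm --motion '[{"travel": [0, 0, -0.06], "twist": [0, 0, 0]}, {"travel": [0, 0, -0.06], "twist": [0, 0, 0]}, {"travel": [0, 0, -0.06], "twist": [0, 0, 0]}, {"travel": [0, 0, 0], "twist": [0, 0, 0]}, {"travel": [0, 0, 0], "twist": [0, 0, 0]}, {"travel": [0, 0, 0], "twist": [0, 0, 0]}, {"travel": [0, 0, 0], "twist": [0, 0, 0]}, {"travel": [0, 0, 0], "twist": [0, 0, 0]}, {"travel": [0, 0, 0], "twist": [0, 0, 0]}, {"travel": [0, 0, 0], "twist": [0, 0, 0]}]'

```text
time_s: 49.45
ee_pos: [0.6471, -0.1909, 0.0361]
eef_rot: [0.0, 0.708, 0.707, 0.0]
ft_force: [-3.7, 1.5, 17.1]
opening: 0.0006
finger_force: 8.5
```

Call:
move_arm --motion '[{"travel": [0, 0, -0.03], "twist": [0, 0, 0]}, {"travel": [0, 0, 0], "twist": [0, 0, 0]}, {"travel": [0, 0, 0], "twist": [0, 0, 0]}, {"travel": [0, 0, 0], "twist": [0, 0, 0]}, {"travel": [0, 0, 0.1], "twist": [0, 0, 0]}, {"travel": [0, 0, 0.2], "twist": [0, 0, 0]}, {"travel": [0, 0, 0.6], "twist": [0, 0, 0]}, {"travel": [0, 0, 1], "twist": [0, 0, 0]}, {"travel": [-0.6, 0, 0.5], "twist": [0, 0, 0]}, {"travel": [-0.6, 0, 0], "twist": [0, 0, 0]}]'

```text
time_s: 50.7
ee_pos: [0.5867, -0.1909, 0.1557]
eef_rot: [0.001, 0.707, 0.707, 0.001]
ft_force: [0.9, -0.5, -1.2]
opening: 0.0004
finger_force: 0.0
```

Run:
```python
from look import *
t,s=look("7",{"red":((.661,.135),16),"green":((.661,.055),16)}); white(t,s,(.661,-.0256)); pointer(t,s); print(get_obs()["ee_pos"])
i=t; hsv=cv2.cvtColor(i,cv2.COLOR_BGR2HSV)
# tray: inner-floor grey region, both views (z~.005) and dark rim
for n,i,c in(("top",t,(232,268)),("scene",s,(410,205))):
    g=cv2.GaussianBlur(cv2.cvtColor(i,cv2.COLOR_BGR2GRAY),(3,3),0); 
    print(n,"row",g[c[1],c[0]-60:c[0]+60:4].tolist(),"col",g[c[1]-60:c[1]+60:4,c[0]].tolist())
```

```text
red top [277.2 185.2] [0.6613 0.1341] yaw 0.029 el 3.3 mu -7.0
red scene [413.7 285.3] [0.665 0.132] yaw -0.04 el 4.0 mu -4.0
   tri [0.6626 0.1345 0.0575] 0.0003
green top [308.2 185.7] [0.6609 0.0531] yaw -0.039 el 3.0 mu -7.5
green scene [380.9 299.2] [0.664 0.051] yaw -0.075 el 4.2 mu -4.1
   tri [0.662  0.0529 0.0583] 0.0007
white top 257.5 [337.7 186. ] [ 0.6613 -0.0238] yaw 0.012
white scene 337.5 [349.  311.8] [ 0.6611 -0.0246] yaw -0.034
pointer top 30 [0.6549 0.2453] angle 1.566
pointer scene 39 [0.6519 0.2455] angle 1.306
[ 0.58403824 -0.19040823  0.15362321]
top row [33, 83, 150, 151, 151, 101, 95, 102, 103, 103, 104, 104, 104, 103, 104, 104, 104, 105, 105, 105, 105, 105, 106, 105, 99, 81, 110, 107, 111, 109] col [137, 151, 151, 151, 151, 106, 88, 103, 102, 102, 104, 103, 104, 104, 104, 104, 105, 105, 105, 105, 105, 105, 105, 106, 78, 114, 150, 151, 150, 151]
scene row [140, 139, 138, 88, 68, 125, 127, 128, 126, 126, 126, 126, 126, 126, 126, 125, 125, 125, 125, 125, 124, 124, 125, 123, 123, 85, 63, 176, 207, 206] col [208, 208, 207, 207, 206, 196, 67, 76, 124, 125, 126, 125, 124, 126, 124, 125, 127, 125, 126, 126, 126, 127, 128, 127, 121, 56, 124, 192, 206, 207]
```

Run:
```python
from h import *
T=[(194,229.7),(273,228.7),(270.3,309.3),(191,307)]; S=[(465,225),(393,255),(355,188),(425,162)]
P=np.array([onz("top",p,.028) for p in T]);Q=np.array([onz("scene",p,.028) for p in S]); print(P.round(3),P.mean(0),Q.round(3),Q.mean(0))
for a,b in zip(T,S): print(tri(a,b))
print("floor",tri((232,268),(410,205)))
```

```text
[[0.546 0.355 0.028]
 [0.551 0.145 0.028]
 [0.34  0.147 0.028]
 [0.342 0.354 0.028]] [0.44473838 0.25042785 0.028     ] [[0.561 0.341 0.028]
 [0.561 0.141 0.028]
 [0.343 0.148 0.028]
 [0.345 0.355 0.028]] [0.45240348 0.24623897 0.028     ]
(array([ 0.54823868,  0.36016341, -0.00165996]), np.float64(0.005016857049177651))
(array([0.55343339, 0.14675773, 0.01193623]), np.float64(0.0005643314033211534))
(array([0.34000345, 0.14820067, 0.02438799]), np.float64(0.001991156457663288))
(array([0.34266612, 0.35570893, 0.02563617]), np.float64(0.0021924029769877004))
floor (array([0.44626268, 0.2523652 , 0.02032629]), np.float64(0.0009909893936036998))
```

Call:
move_arm --motion '[{"travel": [0.385, 0.825, 0], "twist": [0, 0, 0]}, {"travel": [0.385, 0.825, -0.2], "twist": [0, 0, 0]}, {"travel": [0.385, 0.825, -0.2], "twist": [0, 0, 0]}, {"travel": [0.385, 0.825, -0.2], "twist": [0, 0, 0]}, {"travel": [0, 0, 0], "twist": [0, 0, 0]}, {"travel": [0, 0, -0.4], "twist": [0, 0, 0]}, {"travel": [0, 0, -0.6], "twist": [0, 0, 0]}, {"travel": [0, 0, -0.6], "twist": [0, 0, 0]}, {"travel": [0, 0, -0.3], "twist": [0, 0, 0]}, {"travel": [0, 0, -0.13], "twist": [0, 0, 0]}]' --jaw 0.6

```text
time_s: 52.05
ee_pos: [0.663, -0.0263, 0.0209]
eef_rot: [-0.0, 0.708, 0.706, -0.0]
ft_force: [0.9, 0.6, 0.4]
opening: 0.073
finger_force: 0.0
```

Call:
move_arm --motion '[{"travel": [0, 0, 0], "twist": [0, 0, 0]}, {"travel": [0, 0, 0], "twist": [0, 0, 0]}, {"travel": [0, 0, 0], "twist": [0, 0, 0]}, {"travel": [0, 0, 0], "twist": [0, 0, 0]}, {"travel": [0, 0, 0], "twist": [0, 0, 0]}, {"travel": [0, 0, 0], "twist": [0, 0, 0]}, {"travel": [0, 0, 0], "twist": [0, 0, 0]}, {"travel": [0, 0, 0.6], "twist": [0, 0, 0]}, {"travel": [0, 0, 1], "twist": [0, 0, 0]}, {"travel": [0, 0, 0.4], "twist": [0, 0, 0]}]' --jaw -1

```text
time_s: 53.3
ee_pos: [0.6648, -0.0257, 0.1248]
eef_rot: [0.001, 0.708, 0.707, 0.001]
ft_force: [0.0, 0.2, -1.0]
opening: 0.0499
finger_force: 15.0
```

Call:
move_arm --motion '[{"travel": [-0.547, 0.539, 0], "twist": [0, 0, 0]}, {"travel": [-0.547, 0.539, 0], "twist": [0, 0, 0]}, {"travel": [-0.547, 0.539, 0], "twist": [0, 0, 0]}, {"travel": [-0.547, 0.539, 0], "twist": [0, 0, 0]}, {"travel": [-0.547, 0.539, 0], "twist": [0, 0, 0]}, {"travel": [-0.547, 0.539, 0], "twist": [0, 0, 0]}, {"travel": [-0.547, 0.539, 0], "twist": [0, 0, 0]}, {"travel": [-0.547, 0.539, 0], "twist": [0, 0, 0]}, {"travel": [0, 0, 0], "twist": [0, 0, 0]}, {"travel": [0, 0, -0.3], "twist": [0, 0, 0]}]'

```text
time_s: 54.55
ee_pos: [0.4457, 0.1901, 0.1071]
eef_rot: [0.001, 0.707, 0.707, 0.001]
ft_force: [1.0, 0.2, -2.0]
opening: 0.0498
finger_force: 15.0
```

Call:
move_arm --motion '[{"travel": [0, 0, -0.4], "twist": [0, 0, 0]}, {"travel": [0, 0, -0.5], "twist": [0, 0, 0]}, {"travel": [0, 0, -0.4], "twist": [0, 0, 0]}, {"travel": [0, 0, -0.2], "twist": [0, 0, 0]}, {"travel": [0, 0, -0.08], "twist": [0, 0, 0]}, {"travel": [0, 0, 0], "twist": [0, 0, 0]}, {"travel": [0, 0, 0], "twist": [0, 0, 0]}, {"travel": [0, 0, 0], "twist": [0, 0, 0]}, {"travel": [0, 0, 0], "twist": [0, 0, 0]}, {"travel": [0, 0, 0], "twist": [0, 0, 0]}]'

```text
time_s: 55.8
ee_pos: [0.4448, 0.19, 0.0281]
eef_rot: [0.0, 0.708, 0.707, 0.0]
ft_force: [-0.0, -0.6, -1.0]
opening: 0.0497
finger_force: 15.0
```

Call:
move_arm --motion '[{"travel": [0, 0, -0.03], "twist": [0, 0, 0]}, {"travel": [0, 0, 0], "twist": [0, 0, 0]}, {"travel": [0, 0, 0], "twist": [0, 0, 0]}, {"travel": [0, 0, 0], "twist": [0, 0, 0]}, {"travel": [0, 0, 0], "twist": [0, 0, 0]}, {"travel": [0, 0, 0], "twist": [0, 0, 0]}, {"travel": [0, 0, 0], "twist": [0, 0, 0]}, {"travel": [0, 0, 0], "twist": [0, 0, 0]}, {"travel": [0, 0, 0], "twist": [0, 0, 0]}, {"travel": [0, 0, 0], "twist": [0, 0, 0]}]'

```text
time_s: 57.05
ee_pos: [0.445, 0.19, 0.0268]
eef_rot: [0.0, 0.708, 0.707, 0.0]
ft_force: [-2.0, -0.5, 8.7]
opening: 0.0497
finger_force: 15.0
```

Call:
move_arm --motion '[{"travel": [0, 0, 0], "twist": [0, 0, 0]}, {"travel": [0, 0, 0], "twist": [0, 0, 0]}, {"travel": [0, 0, 0], "twist": [0, 0, 0]}, {"travel": [0, 0, 0], "twist": [0, 0, 0]}, {"travel": [0, 0, 0.5], "twist": [0, 0, 0]}, {"travel": [0, 0, 1], "twist": [0, 0, 0]}, {"travel": [0, 0, 1], "twist": [0, 0, 0]}, {"travel": [0.3, -0.9, 0], "twist": [0, 0, 0]}, {"travel": [0.3, -0.9, 0], "twist": [0, 0, 0]}, {"travel": [0.3, -0.9, 0], "twist": [0, 0, 0]}]' --jaw 0.6

```text
time_s: 58.3
ee_pos: [0.4901, 0.0536, 0.1518]
eef_rot: [0.0, 0.707, 0.707, 0.0]
ft_force: [0.2, 1.0, -0.7]
opening: 0.073
finger_force: 0.0
```

Run:
```python
from look import *
t,s=look("8",{"red":((.661,.135),16),"green":((.661,.055),16)}); white(t,s,(.446,.19)); print(get_obs()["ee_pos"])
```

```text
red top [277.2 185.2] [0.6613 0.1341] yaw 0.029 el 3.3 mu -7.0
red scene [413.7 285.3] [0.665  0.1319] yaw -0.042 el 4.0 mu -3.9
   tri [0.6626 0.1345 0.0574] 0.0004
green top [308.3 185.6] [0.6612 0.0528] yaw -0.034 el 5.1 mu -4.3
green scene [380.9 299.5] [0.6646 0.0505] yaw -3.064 el 1.8 mu 3.5
   tri [0.6624 0.0527 0.0577] 0.0008
white top 270.5 [252.2 267.5] [0.4455 0.1927] yaw -0.015
white scene 66.5 [394.5 199.2] [0.44   0.2067] yaw -1.342
[0.49079535 0.05201112 0.15168641]
```

Call:
move_arm --motion '[{"travel": [0.682, 0.008, 0], "twist": [0, 0, 0]}, {"travel": [0.682, 0.008, -0.1], "twist": [0, 0, 0]}, {"travel": [0.682, 0.008, -0.2], "twist": [0, 0, 0]}, {"travel": [0.682, 0.008, -0.2], "twist": [0, 0, 0]}, {"travel": [0.682, 0.008, 0], "twist": [0, 0, 0]}, {"travel": [0, 0, -0.3], "twist": [0, 0, 0]}, {"travel": [0, 0, -0.6], "twist": [0, 0, 0]}, {"travel": [0, 0, -0.6], "twist": [0, 0, 0]}, {"travel": [0, 0, -0.4], "twist": [0, 0, 0]}, {"travel": [0, 0, -0.16], "twist": [0, 0, 0]}]'

```text
time_s: 59.65
ee_pos: [0.6592, 0.0571, 0.0222]
eef_rot: [-0.001, 0.708, 0.707, -0.001]
ft_force: [0.3, 0.1, 0.7]
opening: 0.0731
finger_force: 0.0
```

Call:
move_arm --motion '[{"travel": [0, 0, 0], "twist": [0, 0, 0]}, {"travel": [0, 0, 0], "twist": [0, 0, 0]}, {"travel": [0, 0, 0], "twist": [0, 0, 0]}, {"travel": [0, 0, 0], "twist": [0, 0, 0]}, {"travel": [0, 0, 0], "twist": [0, 0, 0]}, {"travel": [0, 0, 0], "twist": [0, 0, 0]}, {"travel": [0, 0, 0], "twist": [0, 0, 0]}, {"travel": [0, 0, 0.6], "twist": [0, 0, 0]}, {"travel": [0, 0, 1], "twist": [0, 0, 0]}, {"travel": [0, 0, 0.4], "twist": [0, 0, 0]}]' --jaw -1

```text
time_s: 60.9
ee_pos: [0.6613, 0.057, 0.1262]
eef_rot: [0.001, 0.708, 0.707, 0.001]
ft_force: [0.6, 0.1, -2.2]
opening: 0.0496
finger_force: 15.0
```

Call:
move_arm --motion '[{"travel": [-0.538, 0.485, 0], "twist": [0, 0, 0]}, {"travel": [-0.538, 0.485, 0], "twist": [0, 0, 0]}, {"travel": [-0.538, 0.485, 0], "twist": [0, 0, 0]}, {"travel": [-0.538, 0.485, 0], "twist": [0, 0, 0]}, {"travel": [-0.538, 0.485, 0], "twist": [0, 0, 0]}, {"travel": [-0.538, 0.485, 0], "twist": [0, 0, 0]}, {"travel": [-0.538, 0.485, 0], "twist": [0, 0, 0]}, {"travel": [-0.538, 0.485, 0], "twist": [0, 0, 0]}, {"travel": [0, 0, 0], "twist": [0, 0, 0]}, {"travel": [0, 0, -0.3], "twist": [0, 0, 0]}]'

```text
time_s: 62.15
ee_pos: [0.4459, 0.2511, 0.1085]
eef_rot: [0.0, 0.707, 0.707, 0.001]
ft_force: [0.2, -0.0, -1.8]
opening: 0.0498
finger_force: 15.0
```

Call:
move_arm --motion '[{"travel": [0, 0, -0.4], "twist": [0, 0, 0]}, {"travel": [0, 0, -0.5], "twist": [0, 0, 0]}, {"travel": [0, 0, -0.4], "twist": [0, 0, 0]}, {"travel": [0, 0, -0.2], "twist": [0, 0, 0]}, {"travel": [0, 0, -0.1], "twist": [0, 0, 0]}, {"travel": [0, 0, 0], "twist": [0, 0, 0]}, {"travel": [0, 0, 0], "twist": [0, 0, 0]}, {"travel": [0, 0, 0], "twist": [0, 0, 0]}, {"travel": [0, 0, 0], "twist": [0, 0, 0]}, {"travel": [0, 0, 0], "twist": [0, 0, 0]}]'

```text
time_s: 63.4
ee_pos: [0.4451, 0.2509, 0.0286]
eef_rot: [0.0, 0.708, 0.707, 0.0]
ft_force: [-0.4, -0.4, -2.1]
opening: 0.0498
finger_force: 15.0
```

Call:
move_arm --motion '[{"travel": [0, 0, -0.03], "twist": [0, 0, 0]}, {"travel": [0, 0, 0], "twist": [0, 0, 0]}, {"travel": [0, 0, 0], "twist": [0, 0, 0]}, {"travel": [0, 0, 0], "twist": [0, 0, 0]}, {"travel": [0, 0, 0], "twist": [0, 0, 0]}, {"travel": [0, 0, 0], "twist": [0, 0, 0]}, {"travel": [0, 0, 0], "twist": [0, 0, 0]}, {"travel": [0, 0, 0], "twist": [0, 0, 0]}, {"travel": [0, 0, 0], "twist": [0, 0, 0]}, {"travel": [0, 0, 0], "twist": [0, 0, 0]}]'

```text
time_s: 64.65
ee_pos: [0.4452, 0.2511, 0.0274]
eef_rot: [0.0, 0.708, 0.707, 0.0]
ft_force: [-2.8, -0.3, 9.1]
opening: 0.0498
finger_force: 15.0
```

Call:
move_arm --motion '[{"travel": [0, 0, 0], "twist": [0, 0, 0]}, {"travel": [0, 0, 0], "twist": [0, 0, 0]}, {"travel": [0, 0, 0], "twist": [0, 0, 0]}, {"travel": [0, 0, 0], "twist": [0, 0, 0]}, {"travel": [0, 0, 0.5], "twist": [0, 0, 0]}, {"travel": [0, 0, 1], "twist": [0, 0, 0]}, {"travel": [0, 0, 1], "twist": [0, 0, 0]}, {"travel": [0.5, -0.9, 0], "twist": [0, 0, 0]}, {"travel": [0.5, -0.9, 0], "twist": [0, 0, 0]}, {"travel": [0.5, -0.9, 0], "twist": [0, 0, 0]}]' --jaw 0.6

```text
time_s: 65.9
ee_pos: [0.5207, 0.1145, 0.1523]
eef_rot: [0.0, 0.707, 0.707, 0.0]
ft_force: [1.2, 0.3, 0.3]
opening: 0.0732
finger_force: 0.0
```

Run:
```python
from look import *
t,s=look("9",{"red":((.661,.135),16),"green":((.446,.25),16)}); white(t,s,(.446,.19)); print(get_obs()["ee_pos"])
```

```text
red top [277.1 182.4] [0.6687 0.1344] yaw -3.108 el 4.5 mu 2.2
red scene [413.5 285.5] [0.6654 0.1313] yaw -0.03 el 4.0 mu -3.1
   tri [0.6672 0.1323 0.0668] 0.0042
green top [234.5 267.7] [0.4443 0.238 ] yaw -1.851 el 1.7 mu -3.8
green scene [410.9 193.7] [0.4426 0.2515] yaw -0.087 el 1.9 mu -6.7
   tri [0.4462 0.2417 0.0729] 0.0112
white none top
white scene 30.0 [394.4 198.6] [0.4385 0.2073] yaw 2.06
[0.52188588 0.11284473 0.15220692]
```

Call:
move_arm --motion '[{"travel": [0.695, 0.1085, 0], "twist": [0, 0, 0]}, {"travel": [0.695, 0.1085, -0.1], "twist": [0, 0, 0]}, {"travel": [0.695, 0.1085, -0.2], "twist": [0, 0, 0]}, {"travel": [0.695, 0.1085, -0.2], "twist": [0, 0, 0]}, {"travel": [0, 0, 0], "twist": [0, 0, 0]}, {"travel": [0, 0, -0.3], "twist": [0, 0, 0]}, {"travel": [0, 0, -0.6], "twist": [0, 0, 0]}, {"travel": [0, 0, -0.6], "twist": [0, 0, 0]}, {"travel": [0, 0, -0.4], "twist": [0, 0, 0]}, {"travel": [0, 0, -0.16], "twist": [0, 0, 0]}]'

```text
time_s: 67.25
ee_pos: [0.658, 0.1376, 0.0228]
eef_rot: [-0.0, 0.708, 0.707, -0.001]
ft_force: [0.5, -0.6, 0.5]
opening: 0.0731
finger_force: 0.0
```

Call:
move_arm --motion '[{"travel": [0, 0, 0], "twist": [0, 0, 0]}, {"travel": [0, 0, 0], "twist": [0, 0, 0]}, {"travel": [0, 0, 0], "twist": [0, 0, 0]}, {"travel": [0, 0, 0], "twist": [0, 0, 0]}, {"travel": [0, 0, 0], "twist": [0, 0, 0]}, {"travel": [0, 0, 0], "twist": [0, 0, 0]}, {"travel": [0, 0, 0], "twist": [0, 0, 0]}, {"travel": [0, 0, 0.6], "twist": [0, 0, 0]}, {"travel": [0, 0, 1], "twist": [0, 0, 0]}, {"travel": [0, 0, 0.4], "twist": [0, 0, 0]}]' --jaw -1

```text
time_s: 68.5
ee_pos: [0.6601, 0.1378, 0.1268]
eef_rot: [0.001, 0.708, 0.707, 0.001]
ft_force: [0.3, 0.1, -0.7]
opening: 0.0498
finger_force: 15.0
```

Call:
move_arm --motion '[{"travel": [-0.535, 0.44, 0], "twist": [0, 0, 0]}, {"travel": [-0.535, 0.44, 0], "twist": [0, 0, 0]}, {"travel": [-0.535, 0.44, 0], "twist": [0, 0, 0]}, {"travel": [-0.535, 0.44, 0], "twist": [0, 0, 0]}, {"travel": [-0.535, 0.44, 0], "twist": [0, 0, 0]}, {"travel": [-0.535, 0.44, 0], "twist": [0, 0, 0]}, {"travel": [-0.535, 0.44, 0], "twist": [0, 0, 0]}, {"travel": [-0.535, 0.44, 0], "twist": [0, 0, 0]}, {"travel": [0, 0, 0], "twist": [0, 0, 0]}, {"travel": [0, 0, -0.3], "twist": [0, 0, 0]}]'

```text
time_s: 69.75
ee_pos: [0.4458, 0.3138, 0.109]
eef_rot: [0.0, 0.707, 0.707, 0.001]
ft_force: [0.1, 0.5, -1.7]
opening: 0.0498
finger_force: 15.0
```

Call:
move_arm --motion '[{"travel": [0, 0, -0.4], "twist": [0, 0, 0]}, {"travel": [0, 0, -0.5], "twist": [0, 0, 0]}, {"travel": [0, 0, -0.4], "twist": [0, 0, 0]}, {"travel": [0, 0, -0.2], "twist": [0, 0, 0]}, {"travel": [0, 0, -0.11], "twist": [0, 0, 0]}, {"travel": [0, 0, 0], "twist": [0, 0, 0]}, {"travel": [0, 0, 0], "twist": [0, 0, 0]}, {"travel": [0, 0, -0.015], "twist": [0, 0, 0]}, {"travel": [0, 0, 0], "twist": [0, 0, 0]}, {"travel": [0, 0, 0], "twist": [0, 0, 0]}]'

```text
time_s: 71.0
ee_pos: [0.4453, 0.3138, 0.028]
eef_rot: [0.0, 0.708, 0.707, 0.0]
ft_force: [0.5, 0.1, 4.0]
opening: 0.0497
finger_force: 15.0
```

Call:
move_arm --motion '[{"travel": [0, 0, 0], "twist": [0, 0, 0]}, {"travel": [0, 0, 0], "twist": [0, 0, 0]}, {"travel": [0, 0, 0], "twist": [0, 0, 0]}, {"travel": [0, 0, 0], "twist": [0, 0, 0]}, {"travel": [0, 0, 0.5], "twist": [0, 0, 0]}, {"travel": [0, 0, 1], "twist": [0, 0, 0]}, {"travel": [0, 0, 1], "twist": [0, 0, 0]}, {"travel": [0.7, -0.26, 0], "twist": [0, 0, 0.018]}, {"travel": [0.7, -0.26, 0], "twist": [0, 0, 0.018]}, {"travel": [0.7, -0.26, 0], "twist": [0, 0, 0.019]}]' --jaw 0.6

```text
time_s: 72.25
ee_pos: [0.551, 0.2742, 0.1529]
eef_rot: [0.0, 0.643, 0.766, 0.0]
ft_force: [-1.1, 0.8, 0.8]
opening: 0.0729
finger_force: 0.0
```

Call:
move_arm --motion '[{"travel": [0.7, -0.26, 0], "twist": [0, 0, 0]}, {"travel": [0.7, -0.26, 0], "twist": [0, 0, 0]}, {"travel": [0.68, -0.27, 0], "twist": [0, 0, 0]}, {"travel": [0, 0, 0], "twist": [0, 0, 0]}, {"travel": [0, 0, 0], "twist": [0, 0, 0]}, {"travel": [0, 0, 0], "twist": [0, 0, 0]}, {"travel": [0, 0, 0], "twist": [0, 0, 0]}, {"travel": [0, 0, 0], "twist": [0, 0, 0]}, {"travel": [0, 0, 0], "twist": [0, 0, 0]}, {"travel": [0, 0, 0], "twist": [0, 0, 0]}]' --jaw 0

```text
time_s: 73.5
ee_pos: [0.654, 0.2351, 0.1527]
eef_rot: [0.0, 0.644, 0.765, -0.0]
ft_force: [-1.0, -0.4, 0.7]
opening: 0.0455
finger_force: 0.0
```

Descend to 0.039, close, turn counter-clockwise by 1.4 rad (0.446 of full scale).

Call:
move_arm --motion '[{"travel": [0, 0, -0.5], "twist": [0, 0, 0]}, {"travel": [0, 0, -0.5], "twist": [0, 0, 0]}, {"travel": [0, 0, -0.5], "twist": [0, 0, 0]}, {"travel": [0, 0, -0.4], "twist": [0, 0, 0]}, {"travel": [0, 0, -0.25], "twist": [0, 0, 0]}, {"travel": [0, 0, -0.12], "twist": [0, 0, 0]}, {"travel": [0, 0, 0], "twist": [0, 0, 0]}, {"travel": [0, 0, 0], "twist": [0, 0, 0]}, {"travel": [0, 0, 0], "twist": [0, 0, 0]}, {"travel": [0, 0, 0], "twist": [0, 0, 0]}]'

```text
time_s: 74.75
ee_pos: [0.6542, 0.2352, 0.0396]
eef_rot: [0.0, 0.644, 0.765, 0.0]
ft_force: [-0.3, -0.7, -0.6]
opening: 0.0459
finger_force: 0.0
```

Call:
move_arm --motion '[{"travel": [0, 0, 0], "twist": [0, 0, 0]}, {"travel": [0, 0, 0], "twist": [0, 0, 0]}, {"travel": [0, 0, 0], "twist": [0, 0, 0]}, {"travel": [0, 0, 0], "twist": [0, 0, 0]}, {"travel": [0, 0, 0], "twist": [0, 0, 0]}, {"travel": [0, 0, 0], "twist": [0, 0, 0]}, {"travel": [0, 0, 0], "twist": [0, 0, 0]}, {"travel": [0, 0, 0], "twist": [0, 0, 0]}, {"travel": [0, 0, 0], "twist": [0, 0, 0]}, {"travel": [0, 0, 0], "twist": [0, 0, 0]}]' --jaw -1 --squeeze 15

```text
time_s: 76.0
ee_pos: [0.6549, 0.2353, 0.0394]
eef_rot: [0.001, 0.644, 0.765, 0.001]
ft_force: [5.2, 0.7, -3.7]
opening: 0.0141
finger_force: 15.0
```

Call:
move_arm --motion '[{"travel": [0, 0, 0], "twist": [0, 0, 0.044]}, {"travel": [0, 0, 0], "twist": [0, 0, 0.044]}, {"travel": [0, 0, 0], "twist": [0, 0, 0.044]}, {"travel": [0, 0, 0], "twist": [0, 0, 0.044]}, {"travel": [0, 0, 0], "twist": [0, 0, 0.044]}, {"travel": [0, 0, 0], "twist": [0, 0, 0.044]}, {"travel": [0, 0, 0], "twist": [0, 0, 0.044]}, {"travel": [0, 0, 0], "twist": [0, 0, 0.044]}, {"travel": [0, 0, 0], "twist": [0, 0, 0.044]}, {"travel": [0, 0, 0], "twist": [0, 0, 0.02]}]' --squeeze 20

```text
time_s: 77.25
ee_pos: [0.6541, 0.2345, 0.0393]
eef_rot: [-0.0, 0.045, 0.999, -0.0]
ft_force: [0.6, -6.3, 3.2]
opening: 0.014
finger_force: 20.0
```

Call:
move_arm --motion '[{"travel": [0, 0, 0], "twist": [0, 0, 0.015]}, {"travel": [0, 0, 0], "twist": [0, 0, 0.013]}, {"travel": [0, 0, 0], "twist": [0, 0, 0]}, {"travel": [0, 0, 0], "twist": [0, 0, 0]}, {"travel": [0, 0, 0], "twist": [0, 0, 0]}, {"travel": [0, 0, 0], "twist": [0, 0, 0]}, {"travel": [0, 0, 0], "twist": [0, 0, 0]}, {"travel": [0, 0, 0], "twist": [0, 0, 0]}, {"travel": [0, 0, 0], "twist": [0, 0, 0]}, {"travel": [0, 0, 0], "twist": [0, 0, 0]}]'

```text
time_s: 78.5
ee_pos: [0.6542, 0.2345, 0.0393]
eef_rot: [-0.0, 0.002, 1.0, -0.0]
ft_force: [0.7, -6.2, 2.3]
opening: 0.0142
finger_force: 20.0
```

Call:
move_arm --motion '[{"travel": [0, 0, 0], "twist": [0, 0, 0]}, {"travel": [0, 0, 0], "twist": [0, 0, 0]}, {"travel": [0, 0, 0], "twist": [0, 0, 0]}, {"travel": [0, 0, 0], "twist": [0, 0, 0]}, {"travel": [0, 0, 0.6], "twist": [0, 0, 0]}, {"travel": [0, 0, 1], "twist": [0, 0, 0]}, {"travel": [0, 0, 1], "twist": [0, 0, 0]}, {"travel": [-0.3, -1, 0.5], "twist": [0, 0, 0]}, {"travel": [-0.3, -1, 0], "twist": [0, 0, 0]}, {"travel": [-0.3, -1, 0], "twist": [0, 0, 0]}]' --jaw 0

```text
time_s: 79.75
ee_pos: [0.6086, 0.0839, 0.1948]
eef_rot: [0.001, 0.002, 1.0, 0.0]
ft_force: [-0.2, -0.1, 0.3]
opening: 0.0458
finger_force: 0.0
```

Call:
move_arm --motion '[{"travel": [0, -1, 0], "twist": [0, 0, 0]}, {"travel": [0, -1, 0], "twist": [0, 0, 0]}, {"travel": [0, -1, 0], "twist": [0, 0, 0]}, {"travel": [0, -1, 0], "twist": [0, 0, 0]}, {"travel": [0, -1, 0], "twist": [0, 0, 0]}, {"travel": [0, 0, 0], "twist": [0, 0, 0]}, {"travel": [0, 0, 0], "twist": [0, 0, 0]}, {"travel": [0, 0, 0], "twist": [0, 0, 0]}, {"travel": [0, 0, 0], "twist": [0, 0, 0]}, {"travel": [0, 0, 0], "twist": [0, 0, 0]}]'

```text
time_s: 81.0
ee_pos: [0.6091, -0.1643, 0.1943]
eef_rot: [0.0, 0.002, 1.0, -0.0]
ft_force: [0.5, -0.3, -0.4]
opening: 0.0454
finger_force: 0.0
```

Run:
```python
from look import *
t,s=look("10",{"red":((.446,.311),16),"green":((.446,.25),16)}); white(t,s,(.446,.19)); pointer(t,s)
def crop(i,x,y,w,h,k): return cv2.resize(i[y:y+h,x:x+w],None,fx=k,fy=k,interpolation=cv2.INTER_CUBIC)
o=np.zeros((600,800,3),np.uint8); o[:300,:400]=crop(t,120,160,200,150,2); o[:300,400:]=crop(s,340,140,160,120,2.5); o[300:,:400]=crop(t,215,165,67,50,6)[:300,:400]; o[300:,400:]=crop(s,415,240,67,50,6)[:300,:400]
cv2.imwrite("pics/c6.png",o)
```

```text
red top [206.4 266.5] [0.4462 0.3104] yaw 0.002 el 3.2 mu -7.0
red scene [432.1 187.3] [0.4478 0.3088] yaw -0.037 el 3.6 mu -1.8
   tri [0.4462 0.3107 0.0612] 0.0008
green top [231.4 267. ] [0.446 0.246] yaw -0.014 el 3.9 mu -5.7
green scene [409.7 195.7] [0.4467 0.2457] yaw -0.07 el 3.7 mu -2.7
   tri [0.4461 0.2462 0.0629] 0.0001
white top 274.5 [252.3 267.5] [0.4456 0.1925] yaw -0.009
white scene 216.5 [389.7 201.3] [0.4407 0.1931] yaw -0.02
pointer top 32 [0.6466 0.2353] angle 0.153
pointer scene 35 [0.6446 0.2361] angle 0.198
```

View pics/c6.png

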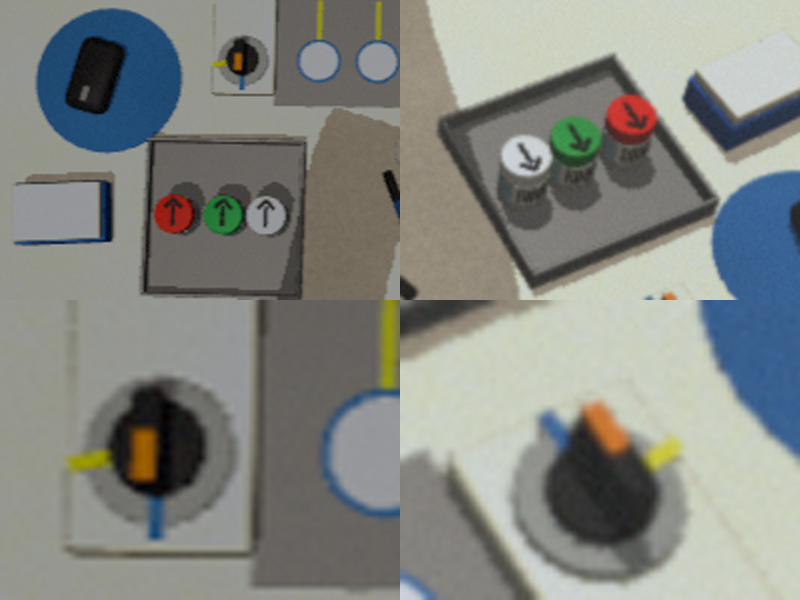

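View pics/s_10.png

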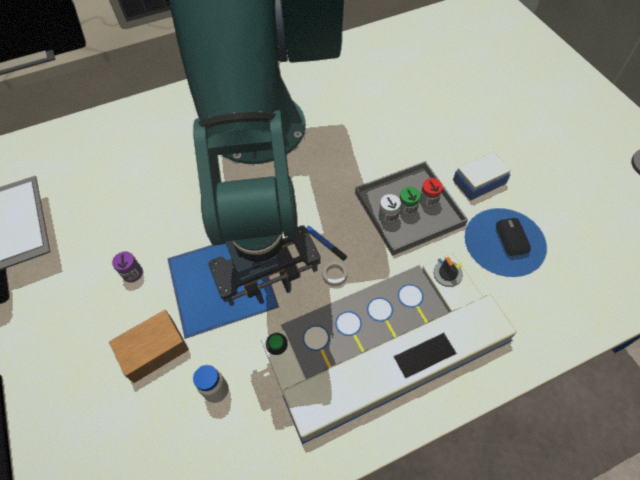

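The three jars stand upright in the tray, with caps at (206,266), (231,267) and (252,267) in the top view. The pointer is parallel to the blue mark's axis at (240,190), and the bystanders haven't moved.

```bash
python3 -c "
from workcell import *
print(hand_in())"
```

```text
the job is handed in; nothing more can be done
None
```

The job is handed in: with the selector on yellow, the three jars present (red, green and white) were placed in bays 1–3 facing their windows. I pressed start twice, because the white jar got knocked around the first press and had to be put back. All three now stand upright in the tray, the selector is back on blue, and the bystanders look unmoved.

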